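# Grade the ceramic balls and heft the caddy

## Task

Carry the covered caddy to the ball sorter and tip its balls out onto the upper end of the two lanes; then hold it up level and still, clear of everything, and feel by its weight whether balls are left (empty it weighs 300 g), tipping and hefting again until it is empty. Stand the empty caddy back in the middle of its cork mat, and move all the large balls from the sorter's lanes into the white tote. Leave the small balls in the sorter's front tray (put back there any that strays), and do not disturb the other things on the bench.

Things in the scene. Friction and masses are not known exactly. Their poses are not given: they have to be found in the camera images.
- caddy: The caddy: covered grey plastic carrying box, 175 (x) x 130 (y) mm, 73 mm tall to its roof, 4 mm walls, 5 mm floor, 300 g empty. Origin: centre of its underside, z up. Closed on top, sides and back (+x); the whole -x end is its open mouth, 122 mm wide. Starts on the cork mat, mouth roughly towards the robot, with 4 to 6 balls hidden inside.
- caddy_handle (a point): Middle of the caddy's black handle: a straight bar along the caddy's x, 110 mm long, 16 mm wide (y), 24 mm tall, on two posts near its ends with 31 mm free between roof and bar. This point is 15 mm to -x (mouth side) of the caddy's origin and 116 mm above its underside.
- caddy_mouth (a point): Middle of the top of the 3.5 mm high lip across the floor at the caddy's mouth: 87.5 mm to -x of the caddy's origin, 8.5 mm above its underside. A tip of 50 degrees mouth-down, held a second, sends every ball over the lip except one caught behind the baffle (see caddy_in).
- caddy_in (a point): Middle of the caddy's inside: 35 mm above its origin. An upright baffle stands out 41 mm from the -y side wall, about 33 mm to +x of the middle, its free end 14 mm farther back than its root, leaving 81 mm free beside it: a small ball may lie behind it and then stays inside when tipped straight. Leaning the caddy about 30 degrees down to its +y side, mouth level, for 2 s rolls it clear; then tip again.
- sorter: Ball sorter, fixed, plywood and aluminium, 369 mm long (x -196 to 173), 210 mm wide. Origin on the table; its x points uphill, away from the robot. Small balls drop through the slots of its two upper lanes onto a lower sloping deck and roll to the front tray; large ones ride down the lanes. Side walls stand about 45 mm above the slot edges (192 mm high at the back); back wall 192 mm high.
- lane_left (a point): Low end of the lane at y = +42 mm of the sorter, at x = -110, 80 mm up, between the slot edges. A lane is a 40 mm wide slot along x; its edges rise from 80 mm above the table here to 150 mm at x = 170. Large balls ride on the edges (centre 20 mm above them) and queue against the end stop here (a wall 133 mm high).
- lane_right (a point): The same of the other lane, at y = -42 mm. Between the lanes is a 44 mm wide ridge, 7 mm higher than the slot edges; outside the lanes are sloping flanges 36 mm wide, rising to 11 mm above the edges, then the side walls. Across a lane the fingers have 28 mm beside a ball.
- hopper (a point): The pouring place of the sorter: on its middle line, 100 mm uphill of its origin, 150 mm above the table, about 17 mm above the slot edges there. The mouth of the caddy should be about here when tipped, pointing downhill.
- front_tray (a point): Middle of the sorter's front tray (low, robot's side), where the small balls collect: 150 mm to -x of the sorter's origin, 18 mm above the table. Tray 80 (x) x 196 (y) mm with 40 mm walls.
- mat: Cork mat, fixed, 250 x 220 x 4 mm, origin at the centre of its underside: the caddy's place.
- tote: The tote: a loose open white plastic box, 160 (x) x 220 (y) x 60 mm tall, walls and floor 5 mm, 500 g. Origin: centre of its underside.
- L1_center (a point): Centre of a large white ceramic ball, 56 mm across, hollow, about 105 g. May be absent (2 or 3 large balls are there).
- L2_center (a point): Centre of a large white ceramic ball, 56 mm across, hollow, about 105 g. May be absent (2 or 3 large balls are there).
- L3_center (a point): Centre of a large white ceramic ball, 56 mm across, hollow, about 105 g. May be absent (2 or 3 large balls are there).
- S1_center (a point): Centre of a small white ceramic ball, 32 mm across, dense, about 100 g (1 N). May be absent (2 or 3 small balls are there).
- S2_center (a point): Centre of a small white ceramic ball, 32 mm across, dense, about 100 g (1 N). May be absent (2 or 3 small balls are there).
- S3_center (a point): Centre of a small white ceramic ball, 32 mm across, dense, about 100 g (1 N). May be absent (2 or 3 small balls are there).
- beaker: Bystander, not to be disturbed: glass beaker, 70 mm across, 90 mm tall; origin under its middle.
- washbottle: Bystander, not to be disturbed: white plastic bottle with red cap, 60 mm across, 150 mm tall; origin under its middle.
- jar: Bystander, not to be disturbed: glass jar with white cap, 56 mm across, 80 mm tall; origin under its middle.
- matchbox: Bystander, not to be disturbed: cardboard matchbox 55 x 36 x 16 mm; origin under its middle.

How it is judged:
By the outcome, as a careful person would: the job done as asked, in the order asked, and still so for the second after the job is handed in, with the robot touching nothing.
Of L1, L2, L3 only 2 to 3 are there at a start; the rules pass over those that are not, and their reading is None.
Of S1, S2, S3 only 2 to 3 are there at a start; the rules pass over those that are not, and their reading is None.
At some moment in a run one of tote, caddy may be knocked a few centimetres aside while the robot is not near it.
It also fails if it takes over 210 s, if anything falls off the work surface, if the arm or the gripper's body presses on something with over 40 N, if the wrist force passes 120 N, or if a joint passes its speed limit or range.

## Robot

A 7-joint arm with a two-finger parallel gripper is mounted at the origin on the work surface. World frame = base frame: x ahead of the robot, y to its left, z up, the work surface at z = 0. Lengths are in m, angles in rad, forces in N, time in s.
With the tool pointing down it reaches from about 0.35 to 0.9 m from the base axis. Payload 19.9 kg.
Tool frame: the origin (TCP) lies between the finger pads; the fingertips stand ahead of it and the grasp point (between the pads) lies 8 mm behind it (bot.nose_length is the z of the fingertips in the tool frame, in m); z points along the fingers, x is the direction in which the jaws open and shut, and the axes are right-handed (so a half turn about z gives the same grasp; the last joint's range is limited). The gripper opens to 85 mm and grips with 20 to 120 N. Pads are 22 mm wide; open, the fingers measure 114 mm over their backs; the gripper's body (76 mm by 85 mm) begins 54 mm behind the grasp point. The pads swing forward as they close: fully open they stand 13 mm farther back than shut.
Start: joints at [1.19, 0.417, -0.01, 1.614, 0.005, 1.111, -0.053], TCP at [0.208, -0.589, 0.242] pointing down, gripper open.
Joint ranges: [-2.81, 2.81], [-0.39, 2.02], [-1.27, 1.25], [0.06, 2.57], [-1.19, 4.33], [0.19, 2], [-2.82, 2.82]. Speed limits (rad/s): [1.89, 1.89, 2.39, 2.39, 3.01, 3.01, 3.01].

## Interface

Orientations are given as a rotation vector (axis times angle).
In Python, from cell import bot gives the robot as it stands.
- The arm moves only by the tool jog_arm, never from a script. Its arguments are lists of equal length, an entry for each row: "slide": the shift along the world's x, y, z in units of 60 mm (1.0 is 60 mm), a list of three; "dr": the turn, a rotation vector about the world's x, y, z in degrees, a list of three; "gripper": the opening, from -1 (shut) to 1 (fully open). In form: {"slide": [[tx, ty, tz], ...], "dr": [[rx, ry, rz], ...], "gripper": [gripper, ...]}. A call has 1 to 12 rows; each row is the pose to reach, as a shift and turn from the pose commanded when the call began; what a row does not reach only later rows make up. A row lasts 1/8 s, in which the tool goes at most 62.5 mm and 10.7 degrees, less where a joint would pass 70% of its speed; a pose out of reach is approached as far as the arm can. A call with a gripper value outside its range is refused whole. The fingers move at their own pace and stop on an object; the grip force is fixed at half the most. Time passes only in rows, so rows that repeat a pose let the fingers close. It gives the time, the measured TCP pose, the force and the opening at its end, in the units of the state.
- bot.get_state(): the state, without advancing time (a new reading comes with each control period).
- bot.capture(name): name is "scene" or "top" or "wrist"; returns (picture, depth): 400x640x3 uint8, red, green, blue; 400x640 float32, m along the optical axis (not along the pixel's ray), 0 where there is no reading.
- bot.camera_params(name): a dict with "K" (3x3 intrinsics, pixels), "cam_to_world" (4x4, takes a point from camera to world coordinates); the wrist camera has in their place "tool_from_camera" (4x4, takes a point from camera to tool coordinates, whose origin is the TCP and whose axes are the tool frame's). Camera axes: x right, y up, looking along -z (the intrinsics and any distortion apply to the point x, -y, -z); pixel columns grow to the right and rows downward; lengths in m; the calibration is good to about 2 mm. A picture is of the moment at which its call begins: read the wrist's pose just before it. camera_params takes no time and is no camera call.
- bot.finish_job(): hands the job in, once; it reports no verdict.
Trained networks look in the newest picture that a camera, given by its name, has taken for a name from the list of things; names that differ only in an ending like _2 or _b are one class to them, and where a whole thing is asked for, a point or a joint stands for the part that bears it (a point fixed in the world has none). Each returns a list of dicts, best first, with "score" (0 to 1); they miss things now and then, are a little off and sometimes report something else, mostly with a low value. They report only what shows in the picture. A call takes as long as a camera call.
- bot.masks_of(label, camera): "pixels" (400x640 bool, what is visible of it) and "box" ([left, top, right, bottom] in pixels, round what is visible of it).
The state is a dict: "time_s": time; "joint_positions": joint angles; "qvel": joint speeds; "joint_efforts": joint torques, N m; "tcp_pos": TCP position; "orientation": TCP orientation; "ft_force": force on the tool from outside, world axes, zero at the start; "wrist_torque": the same for the moment, N m; "opening": opening from 0.0 (shut) to 1.0 (fully open).
Only numpy, scipy, OpenCV 4.12 (cv2) and the standard library are available. Lean on these libraries where they do the work, as an engineer would, in place of code of your own. Each camera call takes 0.05 s, during which the arm holds its last target. There are 200 camera calls.

## Working session

There is one attempt and no reset: what is moved stays moved. The work goes in short steps, Python scripts to look and compute and a tool call to move; the robot and the scene stay as the last step left them, time stands still between calls to the robot, and variables do not carry over. Pictures are saved under pics/ and viewed, about 12 in all and at most 16, crops included, and the job is handed in when it is done.

Besides the shell and the picture viewer there is one more tool, called after "Request:" in YAML: its name, and indented under it one key for each argument. jog_arm: Moves the arm, as the interface text tells. Its arguments: {"type":"object","properties":{"slide":{"type":"array"},"dr":{"type":"array"},"gripper":{"type":"array"}},"required":["slide","dr","gripper"]}

```bash
ls; mkdir -p pics
cat > h.py <<'E'
import numpy as np, cv2
from cell import bot
from scipy.spatial.transform import Rotation as R
def cam(name):
    s=bot.get_state(); im,d=bot.capture(name); p=bot.camera_params(name)
    if 'cam_to_world' in p: T=np.array(p['cam_to_world'])
    else:
        W=np.eye(4);W[:3,:3]=R.from_rotvec(s['orientation']).as_matrix();W[:3,3]=s['tcp_pos'];T=W@np.array(p['tool_from_camera'])
    K=np.array(p['K']); v,u=np.mgrid[:400,:640]
    P=np.stack([(u-K[0,2])/K[0,0]*d,-(v-K[1,2])/K[1,1]*d,-d],-1)@T[:3,:3].T+T[:3,3]
    P[d<=0]=np.nan
    return im,d,P
def save(im,n): cv2.imwrite('pics/'+n+'.png',im[:,:,::-1])
def st():
    s=bot.get_state()
    for k in('time_s','tcp_pos','orientation','ft_force','wrist_torque','opening'):print(k,np.round(s[k],4))
    return s
E
python3 - <<'E'
from h import *
st(); print(bot.nose_length)
for c in('scene','top'):
    im,d,P=cam(c); save(im,c+'0'); p=bot.camera_params(c); print(c,np.round(p['cam_to_world'],3).tolist(),{k:v for k,v in p.items() if k not in('cam_to_world','K')})
    for l in('caddy','caddy_handle','sorter','mat','tote','beaker','washbottle','jar','matchbox'):
        for m in bot.masks_of(l,c)[:1]:
            q=P[m['pixels']]; q=q[~np.isnan(q[:,0])]
            print(l,round(m['score'],2),np.round(m['box']),'lo',np.round(np.percentile(q,2,0),3),'med',np.round(np.median(q,0),3),'hi',np.round(np.percentile(q,98,0),3))
E
```

```text
pics
time_s 0.0
tcp_pos [ 0.2076 -0.5892  0.2416]
orientation [-2.5637e+00  1.8147e+00  1.7000e-03]
ft_force [0.0575 0.6982 0.4096]
wrist_torque [-0.008   0.0263 -0.0328]
opening 0.9981
0.011
scene [[0.384, -0.505, 0.773, 1.387], [0.923, 0.211, -0.321, -0.339], [-0.001, 0.837, 0.547, 0.715], [0.0, 0.0, 0.0, 1.0]] {}
caddy 0.57 [387. 162. 452. 228.] lo [0.478 0.288 0.008] med [0.592 0.334 0.074] hi [0.644 0.41  0.13 ]
caddy_handle 0.83 [384. 167. 453. 224.] lo [0.477 0.288 0.007] med [0.593 0.335 0.073] hi [0.644 0.414 0.129]
sorter 0.91 [273. 170. 387. 278.] lo [ 0.359 -0.085  0.004] med [0.706 0.018 0.104] hi [0.719 0.132 0.189]
mat 0.94 [381. 193. 469. 240.] lo [0.495 0.254 0.   ] med [0.646 0.297 0.003] hi [0.68  0.47  0.006]
tote 0.87 [138. 212. 241. 290.] lo [ 0.419 -0.461 -0.001] med [ 0.496 -0.354  0.019] hi [ 0.613 -0.235  0.059]
beaker 0.69 [420. 230. 448. 269.] lo [ 0.749  0.205 -0.001] med [0.79 0.23 0.06] hi [0.814 0.271 0.089]
washbottle 0.95 [242. 258. 267. 322.] lo [ 0.763 -0.268  0.002] med [ 0.791 -0.244  0.081] hi [ 0.801 -0.214  0.149]
jar 0.67 [355. 156. 366. 180.
[... 456 characters left out ...]
74  0.008] med [0.542 0.03  0.094] hi [0.709 0.134 0.188]
mat 0.89 [177. 164. 254. 251.] lo [ 0.433  0.249 -0.001] med [0.534 0.322 0.004] hi [0.678 0.468 0.008]
tote 0.91 [411. 183. 509. 257.] lo [ 0.426 -0.463 -0.001] med [ 0.516 -0.358  0.005] hi [ 0.601 -0.234  0.06 ]
beaker 0.68 [239. 114. 265. 144.] lo [0.746 0.207 0.001] med [0.79  0.243 0.052] hi [0.81  0.269 0.091]
washbottle 0.44 [226. 278. 250. 302.] lo [0.3   0.243 0.014] med [0.325 0.263 0.078] hi [0.35  0.292 0.083]
jar 0.66 [224. 280. 250. 299.] lo [0.298 0.243 0.015] med [0.325 0.263 0.078] hi [0.348 0.291 0.083]
matchbox 0.62 [431. 281. 440. 297.] lo [ 0.298 -0.29   0.01 ] med [ 0.323 -0.272  0.015] hi [ 0.347 -0.256  0.019]
```

```bash
cat >> h.py <<'E'
def rect(P,sel,lo,hi):
    m=sel&(P[...,2]>lo)&(P[...,2]<hi); q=P[m][:,:2]*1000
    lab=(m.astype(np.uint8)); n,l,s,_=cv2.connectedComponentsWithStats(lab,connectivity=8)
    k=1+np.argmax(s[1:,4]); q=P[l==k][:,:2]*1000
    (c,wh,a)=cv2.minAreaRect(q.astype(np.float32)); return np.round(c,1),np.round(wh,1),round(a,1),int(s[k,4])
def box(lo,hi,P): return np.all((P[...,:2]>lo)&(P[...,:2]<hi),-1)
E
python3 - <<'E'
from h import *
im,d,P=cam('top')
ca=box((.42,.24),(.7,.48),P); to=box((.36,-.5),(.67,-.19),P); so=box((.3,-.12),(.76,.18),P)
print('handle',rect(P,ca,.11,.14)); print('roof',rect(P,ca,.066,.08)); print('mat',rect(P,ca,.0022,.02))
print('tote rim',rect(P,to,.05,.07)); print('tote',rect(P,to,.02,.07)); print('sorter all',rect(P,so,.03,.25)); print('back',rect(P,so,.17,.25))
v=np.concatenate([im[100:330,150:520]],1); save(cv2.resize(v,None,fx=2.1,fy=2.1,interpolation=cv2.INTER_CUBIC),'t1')
im,d,P=cam('scene')
ca=box((.42,.24),(.7,.48),P); to=box((.36,-.5),(.67,-.19),P); so=box((.3,-.12),(.76,.18),P)
print('handle',rect(P,ca,.11,.14)); print('roof',rect(P,ca,.066,.08)); print('tote rim',rect(P,to,.05,.07));print('back',rect(P,so,.17,.25)); print('sorter all',rect(P,so,.03,.25))
E
```

```text
handle (array([537.8, 354.9]), array([ 17.7, 110. ]), 88.2, 335)
roof (array([552.9, 354.6]), array([132.7, 176.3]), 87.7, 2432)
mat (array([556.8, 361.4]), array([267.3, 232.9]), 2.3, 2290)
tote rim (array([ 512.8, -349. ]), array([160.1, 222. ]), 12.5, 606)
tote (array([ 512.8, -349. ]), array([160.1, 222. ]), 12.5, 1099)
sorter all (array([526.7,  30. ]), array([210.3, 372.7]), 86.3, 9718)
back (array([664.,  21.]), array([211.3,  99.9]), 84.9, 601)
handle (array([542.2, 354.1]), array([ 17.5, 111.9]), 89.0, 227)
roof (array([555.4, 355. ]), array([135.7, 180. ]), 88.0, 1175)
tote rim (array([ 514.8, -348.9]), array([165.5, 220.6]), 12.5, 768)
back (array([669.7,  21.5]), array([211.8,  94.2]), 85.8, 841)
sorter all (array([531.7,  29.6]), array([212. , 384.4]), 86.4, 7610)
```

View pics/t1.png

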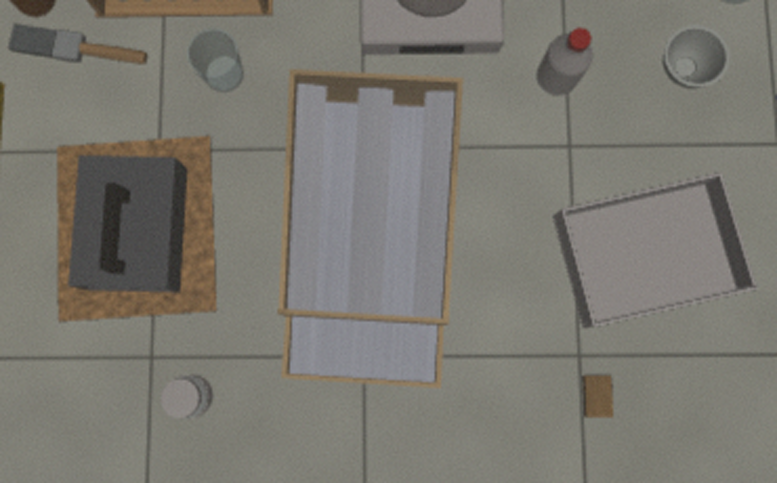

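Request:
jog_arm:
  slide:
    - [0.5,1.0,1.2]
    - [1,2,1.2]
    - [1.5,3,1.2]
    - [2,4,1.2]
    - [2.5,5,1.2]
    - [3,6,1.2]
    - [3.5,7,1.2]
    - [4,8,1.2]
    - [4.5,9,1.2]
    - [5,10,1.2]
    - [5.2,11,1.2]
    - [5.4,12,1.2]
  dr:
    - [0,0,8]
    - [0,0,16]
    - [0,0,24]
    - [0,0,32]
    - [0,0,40]
    - [0,0,48]
    - [0,0,56]
    - [0,0,64]
    - [0,0,72]
    - [0,0,80]
    - [0,0,88]
    - [0,0,96]
  gripper: [1,1,1,1,1,1,1,1,1,1,1,1]

```text
time_s: 2.6
tcp_pos: [0.515, 0.0703, 0.3145]
orientation: [3.063, 0.697, 0.001]
ft_force: [1.5, -0.7, -0.0]
opening: 0.994
```

```bash
cat >> h.py <<'E'
def ang():
    s=bot.get_state(); M=R.from_rotvec(s['orientation']).as_matrix(); print('tcp',np.round(s['tcp_pos'],4),'xdir',round(np.degrees(np.arctan2(M[1,0],M[0,0])),2),'z',np.round(M[:,2],3),'j',np.round(s['joint_positions'],2),'F',np.round(s['ft_force'],2),'T',np.round(s['wrist_torque'],2),'op',round(s['opening'],3),'t',round(s['time_s'],2)); return s
E
python3 -c "from h import *;ang()"
```

```text
tcp [0.515  0.0703 0.3145] xdir 25.64 z [ 0.001 -0.    -1.   ] j [ 0.43  0.22 -0.72  1.76  0.16  1.21  0.11] F [ 1.46 -0.67 -0.05] T [-0.01 -0.06  0.01] op 0.994 t 2.6
```

Request:
jog_arm:
  slide:
    - [0,1,0]
    - [0.1,2,0]
    - [0.14,3,0]
    - [0.14,3.72,0]
    - [0.14,3.72,0]
    - [0.14,3.72,0]
    - [0.14,3.72,-1]
    - [0.14,3.72,-1]
  dr:
    - [0,0,10]
    - [0,0,20]
    - [0,0,30]
    - [0,0,40]
    - [0,0,50]
    - [0,0,60]
    - [0,0,62.8]
    - [0,0,62.8]
  gripper: [1,1,1,1,1,1,1,1]

```text
time_s: 3.6
tcp_pos: [0.5218, 0.2904, 0.2514]
orientation: [-2.255, -2.185, 0.009]
ft_force: [-0.1, -0.0, 1.3]
opening: 1.0
```

Run:
```python
from h import *
ang(); im,d,P=cam('wrist')
ca=box((.42,.24),(.7,.48),P)
try: print(rect(P,ca,.11,.14),rect(P,ca,.066,.08))
except Exception as e: print(e)
print('mat?',np.nanmedian(P[...,2]))
save(im,'w1')
```

```text
tcp [0.5218 0.2904 0.2514] xdir 88.18 z [-0.005 -0.003 -1.   ] j [ 0.13  0.52 -0.94  1.65  0.45  1.21  0.62] F [-0.14 -0.02  1.28] T [-0.05  0.02  0.  ] op 1.0 t 3.6
(array([538.4, 355.4]), array([ 16.8, 109.3]), 88.0, 3583) (array([554. , 355.5]), array([130.3, 175.3]), 88.2, 21116)
mat? 0.024634927788194483
```

View pics/w1.png

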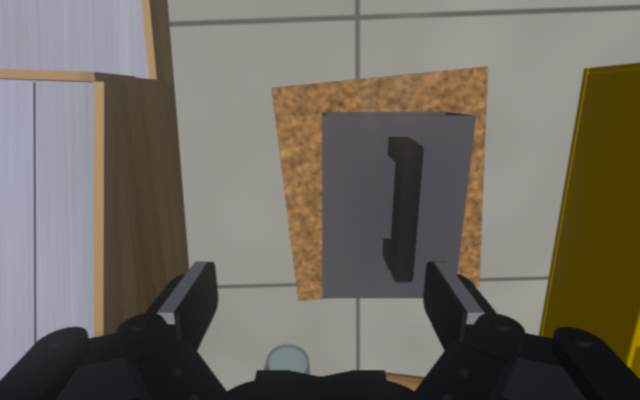

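Request:
jog_arm:
  slide:
    - [0.28,1.08,0]
    - [0.28,1.08,0]
    - [0.28,1.08,-0.8]
    - [0.28,1.08,-1.6]
    - [0.28,1.08,-2.1]
    - [0.28,1.08,-2.32]
    - [0.28,1.08,-2.32]
    - [0.28,1.08,-2.32]
  dr:
    - [0,0,0]
    - [0,0,0]
    - [0,0,0]
    - [0,0,0]
    - [0,0,0]
    - [0,0,0]
    - [0,0,0]
    - [0,0,0]
  gripper: [1,1,1,1,1,1,1,1]

```text
time_s: 4.65
tcp_pos: [0.5404, 0.357, 0.1169]
orientation: [2.256, 2.186, 0.003]
ft_force: [-1.2, 0.7, 0.5]
opening: 0.999
```

```bash
python3 -c "from h import *;ang()"
```

```text
tcp [0.5404 0.357  0.1169] xdir 88.18 z [ 0.002  0.001 -1.   ] j [-0.07  0.74 -0.83  1.63  0.62  1.04  0.46] F [-1.21  0.71  0.51] T [ 0.04 -0.01 -0.  ] op 0.999 t 4.65
```

Request:
jog_arm:
  slide:
    - [-0.02,-0.03,-0.06]
    - [-0.02,-0.03,-0.06]
    - [-0.02,-0.03,-0.06]
    - [-0.02,-0.03,-0.06]
    - [-0.02,-0.03,-0.06]
    - [-0.02,-0.03,-0.06]
    - [-0.02,-0.03,-0.06]
    - [-0.02,-0.03,-0.06]
  dr:
    - [0,0,0]
    - [0,0,0]
    - [0,0,0]
    - [0,0,0]
    - [0,0,0]
    - [0,0,0]
    - [0,0,0]
    - [0,0,0]
  gripper: [1,-1,-1,-1,-1,-1,-1,-1]

```text
time_s: 5.65
tcp_pos: [0.5385, 0.355, 0.1115]
orientation: [-2.256, -2.187, -0.001]
ft_force: [0.3, 3.5, -0.1]
opening: 0.179
```

```bash
python3 -c "from h import *;ang()"
```

```text
tcp [0.5385 0.355  0.1115] xdir 88.22 z [ 0.  0. -1.] j [-0.07  0.75 -0.82  1.64  0.62  1.03  0.45] F [ 0.26  3.54 -0.14] T [ 0.72 -0.17  0.02] op 0.179 t 5.65
```

Request:
jog_arm:
  slide:
    - [0,0,0.15]
    - [0,0,0.4]
    - [0,0,0.75]
    - [0,0,1.1]
    - [0,0,1.5]
    - [0,0,1.9]
    - [0,0,2.3]
    - [0,0,2.7]
    - [0,0,3.1]
    - [0,0,3.4]
    - [0,0,3.5]
    - [0,0,3.5]
  dr:
    - [0,0,0]
    - [0,1,0]
    - [0,2,0]
    - [0,3,0]
    - [0,4,0]
    - [0,5,0]
    - [0,6,0]
    - [0,6,0]
    - [0,6,0]
    - [0,6,0]
    - [0,6,0]
    - [0,6,0]
  gripper: [-1,-1,-1,-1,-1,-1,-1,-1,-1,-1,-1,-1]

```text
time_s: 7.15
tcp_pos: [0.5384, 0.3546, 0.3211]
orientation: [-2.202, -2.134, 0.116]
ft_force: [-0.5, -0.0, -8.5]
opening: 0.18
```

Run:
```python
from h import *
ang()
im,d,P=cam('top')
for m in bot.masks_of('mat','top')[:2]:
    q=P[m['pixels']];q=q[(~np.isnan(q[:,0]))&(abs(q[:,2])<.015)][:,:2]*1000
    print(m['score'],cv2.minAreaRect(q.astype(np.float32)))
# colour-based
hsv=cv2.cvtColor(im,cv2.COLOR_RGB2HSV); b=box((.38,.2),(.74,.52),P)&(abs(P[...,2])<.015)&(hsv[...,1]>80)
b=cv2.morphologyEx(b.astype(np.uint8),cv2.MORPH_OPEN,np.ones((3,3)))>0
q=P[b][:,:2]*1000; print(len(q),cv2.minAreaRect(q.astype(np.float32)))
save(cv2.resize(im[60:350,120:520],None,fx=2,fy=2),'t2'); im,d,P=cam('scene'); save(im,'s2')
```

```text
tcp [0.5384 0.3546 0.3211] xdir 88.22 z [-0.105 -0.001 -0.994] j [-0.01  0.61 -0.95  1.37  0.41  1.47  0.6 ] F [-0.45 -0.02 -8.54] T [ 0.03 -0.11  0.02] op 0.18 t 7.15
0.59 ((545.3756713867188, 336.0321960449219), (119.87825012207031, 315.1463928222656), 65.24071502685547)
0.25 ((319.46380615234375, -276.04730224609375), (55.73644256591797, 43.19002151489258), 0.1456434577703476)
723 ((634.1831665039062, 299.0298156738281), (100.16246795654297, 90.69229888916016), 4.035129070281982)
```

View pics/t2.png

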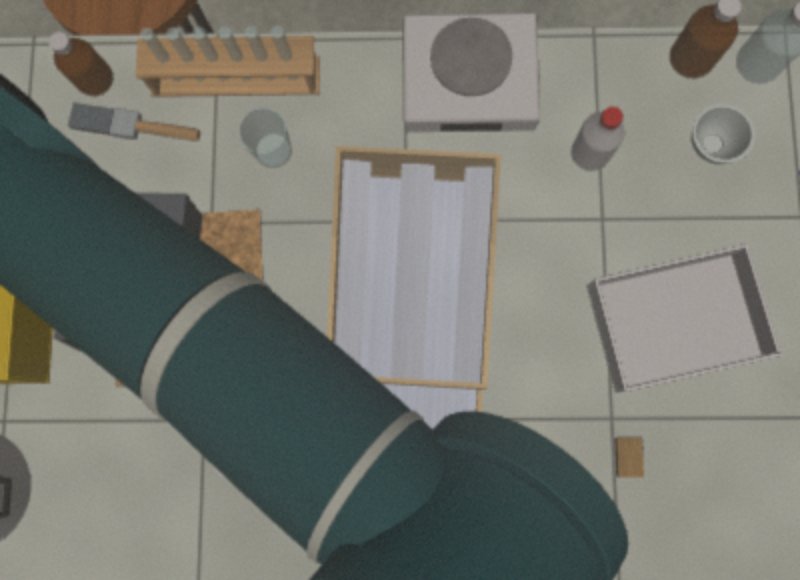

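Request:
jog_arm:
  slide:
    - [0,-0.1,0.3]
    - [0,-0.4,0.6]
    - [0.1,-0.8,0.9]
    - [0.2,-1.3,0.9]
    - [0.3,-1.9,0.9]
    - [0.45,-2.5,0.9]
    - [0.6,-3.1,0.9]
    - [0.75,-3.7,0.9]
    - [0.9,-4.3,0.9]
    - [1,-4.85,0.9]
    - [1,-5.3,0.9]
    - [1,-5.5,0.9]
  dr:
    - [0,0,0]
    - [0,0,0]
    - [0,0,0]
    - [0,0,0]
    - [0,0,0]
    - [0,0,0]
    - [0,0,-0.5]
    - [0,0,-1]
    - [0,0,-1.5]
    - [0,0,-1.9]
    - [0,0,-1.9]
    - [0,0,-1.9]
  gripper: [-1,-1,-1,-1,-1,-1,-1,-1,-1,-1,-1,-1]

```text
time_s: 8.8
tcp_pos: [0.5984, 0.0221, 0.3766]
orientation: [-2.24, -2.094, 0.113]
ft_force: [-0.1, -0.4, -8.6]
opening: 0.175
```

Run:
```python
from h import *
ang(); im,d,P=cam('scene'); save(im,'s3')
```

```text
tcp [0.5984 0.0221 0.3766] xdir 86.16 z [-0.104  0.003 -0.995] j [ 0.56  0.48 -0.94  1.4   0.35  1.55  1.13] F [-0.06 -0.4  -8.61] T [ 0.04 -0.17  0.  ] op 0.175 t 8.8
```

View pics/s3.png

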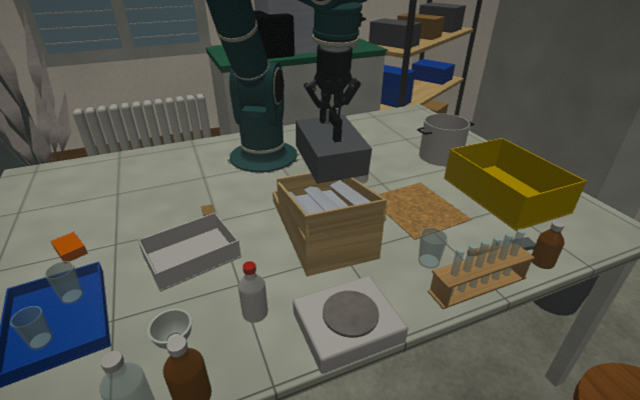

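Request:
jog_arm:
  slide:
    - [0.03,0,0]
    - [0.1,0,0]
    - [0.22,0,-0.1]
    - [0.4,0,-0.2]
    - [0.6,0,-0.3]
    - [0.8,0,-0.4]
    - [1.05,-0.05,-0.5]
    - [1.3,-0.07,-0.5]
    - [1.55,-0.07,-0.5]
    - [1.75,-0.07,-0.5]
    - [1.87,-0.07,-0.5]
    - [1.9,-0.07,-0.5]
  dr:
    - [0,0,0]
    - [0,0,0]
    - [0,0,0]
    - [0,0,0]
    - [0,0,0]
    - [0,0,0]
    - [0,0,0]
    - [0,0,0]
    - [0,0,0]
    - [0,0,0]
    - [0,0,0]
    - [0,0,0]
  gripper: [-1,-1,-1,-1,-1,-1,-1,-1,-1,-1,-1,-1]

```text
time_s: 10.35
tcp_pos: [0.7129, 0.0206, 0.345]
orientation: [-2.236, -2.096, 0.114]
ft_force: [0.1, 0.5, -8.3]
opening: 0.179
```

```bash
python3 -c "from h import *;ang()"
```

```text
tcp [0.7129 0.0206 0.345 ] xdir 86.32 z [-0.105  0.004 -0.994] j [ 0.38  0.72 -0.86  1.1   0.48  1.63  1.14] F [ 0.14  0.46 -8.26] T [-0.01  0.02 -0.03] op 0.179 t 10.35
```

Request:
jog_arm:
  slide:
    - [-0.13,0,-0.1]
    - [-0.45,0,-0.18]
    - [-0.78,0.02,-0.42]
    - [-1.15,0.04,-0.7]
    - [-1.5,0.06,-0.97]
    - [-1.78,0.07,-1.1]
    - [-1.78,0.07,-1.1]
    - [-1.78,0.07,-1.1]
    - [-1.78,0.07,-1.1]
    - [-1.78,0.07,-1.1]
    - [-1.78,0.07,-1.1]
    - [-1.78,0.07,-1.1]
  dr:
    - [-0.6,-10,0]
    - [-1.3,-20,0]
    - [-1.9,-30,0]
    - [-2.6,-40,0]
    - [-3.2,-50,0]
    - [-3.7,-58,0]
    - [-3.7,-58,0]
    - [-3.7,-58,0]
    - [-3.7,-58,0]
    - [-3.7,-58,0]
    - [-3.7,-58,0]
    - [-3.7,-58,0]
  gripper: [-1,-1,-1,-1,-1,-1,-1,-1,-1,-1,-1,-1]

```text
time_s: 11.85
tcp_pos: [0.606, 0.0247, 0.28]
orientation: [1.722, 1.612, 0.787]
ft_force: [0.2, 0.3, -4.3]
opening: 0.179
```

Run:
```python
from h import *
ang(); a,d,P=cam('scene'); save(a[90:340,180:500],'s4a'); b,d,P=cam('top'); save(np.concatenate([cv2.resize(a[120:290,250:420],None,fx=2.3,fy=2.3),cv2.resize(b[110:310,260:430],(391,391))],1),'st4')
```

```text
tcp [0.606  0.0247 0.28  ] xdir 86.16 z [ 0.788 -0.054 -0.613] j [ 0.51  0.11 -0.73  2.25  1.92  0.29 -0.47] F [ 0.17  0.31 -4.33] T [ 0.18  1.8  -0.07] op 0.179 t 11.85
```

View pics/st4.png

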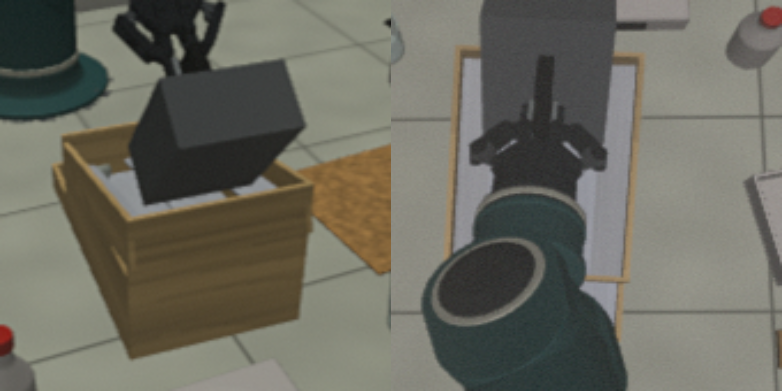

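Request:
jog_arm:
  slide:
    - [0,0,0]
    - [0,0,0]
    - [0,0,0]
    - [0,0,0.3]
    - [0,0,0.8]
    - [0,0,1.3]
    - [0.1,0,1.7]
    - [0.2,0,2]
    - [0.2,0,2.1]
    - [0.2,0,2.1]
    - [0.2,0,2.1]
    - [0.2,0,2.1]
  dr:
    - [0,0,0]
    - [0,0,0]
    - [0,0,0]
    - [0.2,3,0]
    - [0.6,10,0]
    - [1.2,20,0]
    - [1.9,30,0]
    - [2.6,40,0]
    - [3.2,49,0]
    - [3.3,52,0]
    - [3.3,52,0]
    - [3.3,52,0]
  gripper: [-1,-1,-1,-1,-1,-1,-1,-1,-1,-1,-1,-1]

```text
time_s: 13.45
tcp_pos: [0.6181, 0.024, 0.4056]
orientation: [-2.29, -2.147, 0.008]
ft_force: [-0.4, 0.2, -3.7]
opening: 0.174
```

Request:
jog_arm:
  slide:
    - [0,0,0]
    - [0,0,0]
    - [0,0,0]
    - [0,0,0]
    - [0,0,0]
    - [0,0,0]
    - [0,0,0]
    - [0,0,0]
  dr:
    - [0,0,0]
    - [0,0,0]
    - [0,0,0]
    - [0,0,0]
    - [0,0,0]
    - [0,0,0]
    - [0,0,0]
    - [0,0,0]
  gripper: [-1,-1,-1,-1,-1,-1,-1,-1]

```text
time_s: 14.45
tcp_pos: [0.6177, 0.0247, 0.4054]
orientation: [2.29, 2.147, -0.004]
ft_force: [-0.5, -0.9, -4.8]
opening: 0.177
```

Run:
```python
from h import *
ang(); f=[]
for i in range(6):
    a,d,P=cam('scene') if i%2 else cam('top'); f.append(bot.get_state()['ft_force'])
    if i%2: A=a
    else: B=a
print(np.round(f,2),np.mean(f,0))
save(np.concatenate([cv2.resize(A[100:290,240:430],(390,390)),cv2.resize(B[110:310,260:430],(390,390))],1),'st5')
```

```text
tcp [0.6177 0.0247 0.4054] xdir 86.31 z [ 0.    -0.004 -1.   ] j [ 0.49  0.41 -0.83  1.38  0.3   1.48  1.18] F [-0.51 -0.89 -4.76] T [0.05 0.12 0.01] op 0.177 t 14.45
[[-0.31 -0.78 -3.84]
 [ 0.83 -0.37 -3.76]
 [-0.7   0.17 -4.05]
 [ 0.35 -0.31 -4.28]
 [ 0.52 -0.36 -4.2 ]
 [-0.85  0.35 -4.01]] [-0.02592061 -0.21596226 -4.02426147]
```

View pics/st5.png

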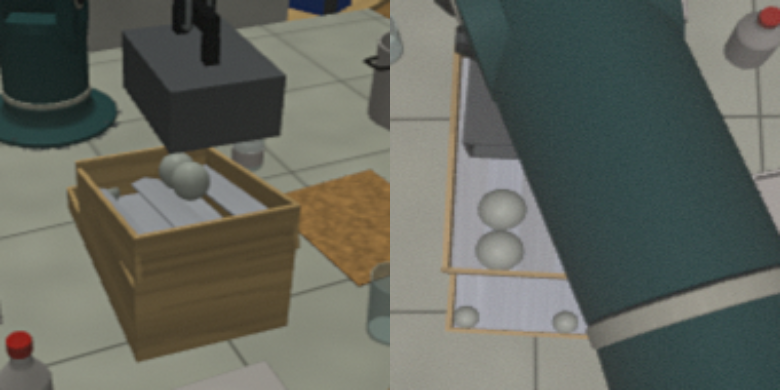

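Request:
jog_arm:
  slide:
    - [0,0,0]
    - [0,0,0]
    - [0,0,0]
    - [0,0,0]
    - [0,0,0]
    - [0,0,0]
    - [0,0,0]
    - [0,0,0]
    - [0,0,0]
    - [0,0,0]
    - [0,0,0]
    - [0,0,0]
  dr:
    - [-8,0.5,0]
    - [-16,1,0]
    - [-24,1.5,0]
    - [-32,2,0]
    - [-32,2,0]
    - [-32,2,0]
    - [-32,2,0]
    - [-32,2,0]
    - [-32,2,0]
    - [-32,2,0]
    - [-32,2,0]
    - [-32,2,0]
  gripper: [-1,-1,-1,-1,-1,-1,-1,-1,-1,-1,-1,-1]

```text
time_s: 16.25
tcp_pos: [0.6177, 0.0248, 0.4054]
orientation: [1.969, 1.846, -0.568]
ft_force: [-0.1, -0.1, -4.7]
opening: 0.179
```

Run:
```python
from h import *
s=ang(); M=R.from_rotvec(s['orientation']).as_matrix(); print(np.round(M,3)) # tool y = caddy -x/x dir
```

```text
tcp [0.6177 0.0248 0.4054] xdir 86.3 z [-0.033 -0.533 -0.846] j [ 0.14  0.48 -0.7   1.36  0.76  1.74  0.96] F [-0.06 -0.13 -4.69] T [ 1.09  0.08 -0.02] op 0.179 t 16.25
[[ 0.055  0.998 -0.033]
 [ 0.844 -0.064 -0.533]
 [-0.534  0.001 -0.846]]
```

Request:
jog_arm:
  slide:
    - [0,0,0]
    - [0,0,0]
    - [0,0,0]
    - [0,0,0]
    - [0,0,0]
    - [0,0,0]
    - [0,0,0]
    - [0,0,0]
    - [0,0,0]
    - [0,0,0]
  dr:
    - [0,0,0]
    - [0,0,0]
    - [0,0,0]
    - [0,0,0]
    - [0,0,0]
    - [0,0,0]
    - [0,0,0]
    - [0,0,0]
    - [0,0,0]
    - [0,0,0]
  gripper: [-1,-1,-1,-1,-1,-1,-1,-1,-1,-1]

```text
time_s: 17.5
tcp_pos: [0.6177, 0.0247, 0.4055]
orientation: [1.969, 1.846, -0.568]
ft_force: [-0.2, -0.1, -4.2]
opening: 0.177
```

Request:
jog_arm:
  slide:
    - [0.03,0,-0.05]
    - [0.1,0,-0.1]
    - [0.2,0,-0.25]
    - [0.35,0,-0.4]
    - [0.5,0,-0.6]
    - [0.65,0,-0.75]
    - [0.85,0,-0.9]
    - [1.05,-0.05,-1]
    - [1.25,-0.07,-1]
    - [1.4,-0.07,-1]
    - [1.5,-0.07,-1]
    - [1.55,-0.07,-1]
  dr:
    - [0,0,0]
    - [0,0,0]
    - [0,0,0]
    - [0,0,0]
    - [0,0,0]
    - [0,0,0]
    - [0,0,0]
    - [0,0,0]
    - [0,0,0]
    - [0,0,0]
    - [0,0,0]
    - [0,0,0]
  gripper: [-1,-1,-1,-1,-1,-1,-1,-1,-1,-1,-1,-1]

```text
time_s: 19.0
tcp_pos: [0.711, 0.0207, 0.3456]
orientation: [1.969, 1.846, -0.568]
ft_force: [0.3, -0.1, -3.1]
opening: 0.183
```

Run:
```python
from h import *
ang(); z=R.from_euler('z',-3.7,degrees=True)
L=z*R.from_euler('x',-32,degrees=True)
for r,p in((28,4),(22,12),(15,20),(8,29),(2,38),(0,47),(0,54)):
    T=z*R.from_euler('y',-p,degrees=True)*R.from_euler('x',-r,degrees=True); print(p,r,np.round((T*L.inv()).as_rotvec(degrees=True),1))
```

```text
tcp [0.711  0.0207 0.3456] xdir 86.29 z [-0.033 -0.533 -0.846] j [ 0.08  0.68 -0.65  1.18  0.86  1.72  0.98] F [ 0.3  -0.14 -3.12] T [ 1.1   0.08 -0.01] op 0.183 t 19.0
4 28 [ 3.7 -4.2  0.1]
12 22 [  9.2 -12.6   1. ]
20 15 [ 15.5 -20.9   3. ]
29 8 [ 21.6 -30.    6.1]
38 2 [ 26.4 -38.9   9.9]
47 0 [ 27.2 -47.6  13.1]
54 0 [ 26.1 -54.3  15.1]
```

Request:
jog_arm:
  slide:
    - [-0.1,0,0]
    - [-0.35,0,-0.1]
    - [-0.6,0.02,-0.3]
    - [-0.93,0.04,-0.55]
    - [-1.25,0.06,-0.8]
    - [-1.58,0.07,-1.0]
    - [-1.75,0.07,-1.1]
    - [-1.75,0.07,-1.1]
    - [-1.75,0.07,-1.1]
    - [-1.75,0.07,-1.1]
    - [-1.75,0.07,-1.1]
    - [-1.75,0.07,-1.1]
  dr:
    - [3.7,-4.2,0.1]
    - [9.2,-12.6,1]
    - [15.5,-20.9,3]
    - [21.6,-30,6.1]
    - [26.4,-38.9,9.9]
    - [27.2,-47.6,13.1]
    - [26.1,-54.3,15.1]
    - [26.1,-54.3,15.1]
    - [26.1,-54.3,15.1]
    - [26.1,-54.3,15.1]
    - [26.1,-54.3,15.1]
    - [26.1,-54.3,15.1]
  gripper: [-1,-1,-1,-1,-1,-1,-1,-1,-1,-1,-1,-1]

```text
time_s: 20.5
tcp_pos: [0.6062, 0.0243, 0.2801]
orientation: [1.698, 1.588, 0.806]
ft_force: [0.4, 0.0, -2.1]
opening: 0.175
```

```bash
python3 -c "from h import *;ang()"
```

```text
tcp [0.6062 0.0243 0.2801] xdir 86.04 z [ 0.808 -0.058 -0.587] j [ 0.49  0.12 -0.71  2.27  2.07  0.32 -0.62] F [ 0.4   0.04 -2.14] T [0.12 1.52 0.03] op 0.175 t 20.5
```

Request:
jog_arm:
  slide:
    - [0,0,0]
    - [0,0,0]
    - [0,0,0]
    - [0,0,0.3]
    - [0,0,0.8]
    - [0,0,1.3]
    - [0.1,0,1.7]
    - [0.2,0,2]
    - [0.2,0,2.1]
    - [0.2,0,2.1]
    - [0.2,0,2.1]
    - [0.2,0,2.1]
  dr:
    - [0,0,0]
    - [0,0,0]
    - [0,0,0]
    - [0.2,3,0]
    - [0.6,10,0]
    - [1.2,20,0]
    - [1.9,30,0]
    - [2.6,40,0]
    - [3.2,50,0]
    - [3.5,54,0]
    - [3.5,54,0]
    - [3.5,54,0]
  gripper: [-1,-1,-1,-1,-1,-1,-1,-1,-1,-1,-1,-1]

```text
time_s: 22.0
tcp_pos: [0.6176, 0.0246, 0.4065]
orientation: [2.265, 2.114, 0.035]
ft_force: [-1.4, 0.9, -3.2]
opening: 0.177
```

Request:
jog_arm:
  slide:
    - [0,0,0]
    - [0,0,0]
    - [0,0,0]
    - [0,0,0]
    - [0,0,0]
    - [0,0,0]
    - [0,0,0]
    - [0,0,0]
  dr:
    - [0,0,0]
    - [0,0,0]
    - [0,0,0]
    - [0,0,0]
    - [0,0,0]
    - [0,0,0]
    - [0,0,0]
    - [0,0,0]
  gripper: [-1,-1,-1,-1,-1,-1,-1,-1]

```text
time_s: 23.0
tcp_pos: [0.6177, 0.0247, 0.4054]
orientation: [2.263, 2.109, 0.039]
ft_force: [0.8, -0.2, -2.6]
opening: 0.174
```

Run:
```python
from h import *
ang(); f=[]
for i in range(8):
    a,d,P=cam('scene') if i%2 else cam('top'); f.append(bot.get_state()['ft_force'])
    if i%2: A=a
    else: B=a
print(np.round(np.array(f)[:,2],2),np.mean(f,0))
save(np.concatenate([cv2.resize(A[100:290,240:430],(390,390)),cv2.resize(B[110:310,260:430],(390,390))],1),'st6')
```

```text
tcp [0.6177 0.0247 0.4054] xdir 85.96 z [ 0.051 -0.018 -0.999] j [ 0.47  0.37 -0.78  1.42  0.29  1.42  1.19] F [ 0.77 -0.16 -2.62] T [0.07 0.15 0.02] op 0.174 t 23.0
[-2.16 -3.7  -2.56 -2.84 -2.52 -2.79 -3.57 -3.05] [-0.11701652 -0.14479625 -2.8989368 ]
```

View pics/st6.png

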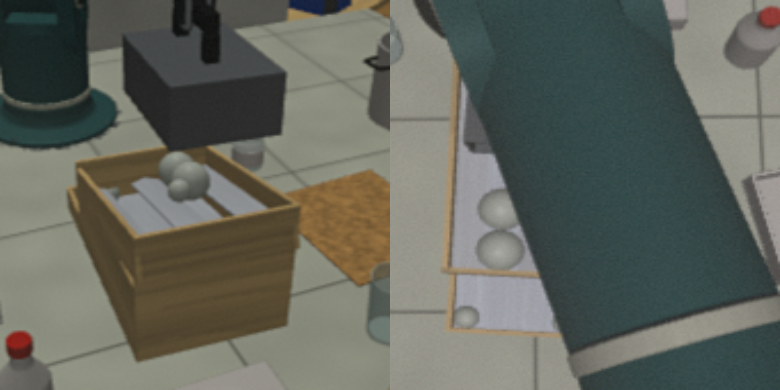

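Request:
jog_arm:
  slide:
    - [0,0,0]
    - [0,0,0]
    - [0,0,0]
    - [0,0,0]
    - [0,0,0]
    - [0,0,0]
    - [0,0,0]
    - [0,0,0]
    - [0,0,0]
    - [0,0,0]
    - [0,0,0]
    - [0,0,0]
  dr:
    - [1,2.9,0]
    - [1,2.9,0]
    - [1,2.9,0]
    - [1,2.9,0]
    - [1,2.9,0]
    - [1,2.9,0]
    - [1,2.9,0]
    - [1,2.9,0]
    - [1,2.9,0]
    - [1,2.9,0]
    - [1,2.9,0]
    - [1,2.9,0]
  gripper: [-1,-1,-1,-1,-1,-1,-1,-1,-1,-1,-1,-1]

```text
time_s: 24.9
tcp_pos: [0.6177, 0.0247, 0.4055]
orientation: [2.298, 2.142, -0.0]
ft_force: [0.6, -0.3, -2.4]
opening: 0.179
```

Run:
```python
from h import *
ang(); f=[]
for i in range(10):
    a,d,P=cam('scene'); f.append(bot.get_state()['ft_force'])
print(np.round(np.array(f)[:,2],2),np.mean(f,0))
for l in ('L1_center','S1_center'):
    for m in bot.masks_of(l,'scene')[:8]:
        q=P[m['pixels']];q=q[~np.isnan(q[:,0])]; print(l,round(m['score'],2),m['box'],np.round(np.median(q,0),3),np.round(np.max(q,0),3))
for m in bot.masks_of('mat','scene')[:1]:
    q=P[m['pixels']];q=q[(~np.isnan(q[:,0]))&(abs(q[:,2])<.015)][:,:2]*1000
    print(m['score'],m['box'],cv2.minAreaRect(q.astype(np.float32)))
save(cv2.resize(a[140:250,250:390],None,fx=5,fy=5,interpolation=cv2.INTER_CUBIC),'s7')
```

```text
tcp [0.6177 0.0247 0.4055] xdir 85.97 z [ 0. -0. -1.] j [ 0.46  0.4  -0.78  1.38  0.28  1.47  1.2 ] F [ 0.64 -0.26 -2.42] T [ 0.03  0.04 -0.01] op 0.179 t 24.9
[-3.07 -2.75 -2.68 -2.65 -2.13 -2.48 -3.73 -2.25 -3.61 -2.73] [ 0.05500453 -0.13163291 -2.80776655]
L1_center 0.55 [422.4, 228.4, 450.3, 270.5] [0.791 0.23  0.061] [0.816 0.325 0.092]
L1_center 0.45 [325.0, 177.7, 342.5, 198.4] [0.531 0.071 0.134] [0.543 0.095 0.149]
S1_center 0.67 [320.2, 190.5, 330.7, 199.7] [0.552 0.038 0.137] [0.56  0.047 0.143]
0.62 [382.7, 180.3, 470.2, 239.8] ((558.1665649414062, 361.96319580078125), (251.67283630371094, 228.29489135742188), 3.2379150390625)
```

View pics/s7.png

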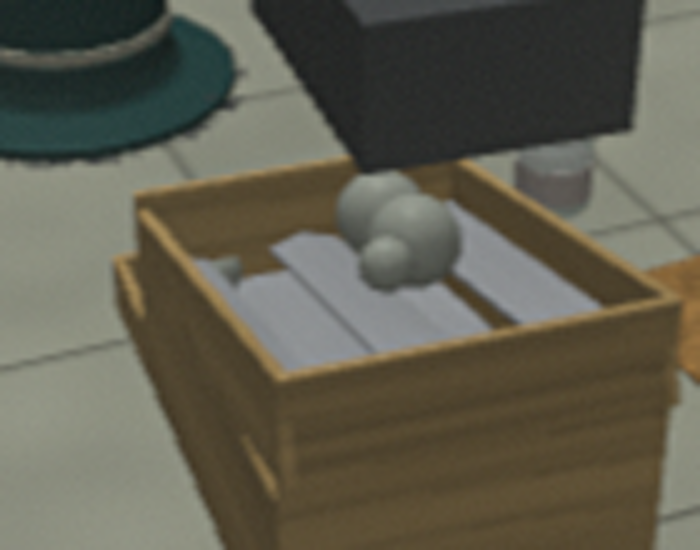

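Run:
```python
from h import *
p=bot.camera_params('wrist');K=np.array(p['K']);print({k:v for k,v in p.items() if k not in('K','tool_from_camera')})
W=np.eye(4);W[:3,:3]=R.from_rotvec([-2.255,-2.185,.009]).as_matrix();W[:3,3]=[.5218,.2904,.2514];T=W@np.array(p['tool_from_camera'])
im=cv2.imread('pics/w1.png');hsv=cv2.cvtColor(im,cv2.COLOR_BGR2HSV)
v,u=np.mgrid[:400,:640];r=np.stack([(u-K[0,2])/K[0,0],-(v-K[1,2])/K[1,1],-np.ones_like(u)],-1)@T[:3,:3].T
P=T[:3,3]+r*((.004-T[2,3])/r[...,2])[...,None]
m=((hsv[...,0]>5)&(hsv[...,0]<25)&(hsv[...,1]>80)&(u>260)&(u<500)&(v<310)).astype(np.uint8)
m=cv2.morphologyEx(cv2.morphologyEx(m,cv2.MORPH_CLOSE,np.ones((5,5))),cv2.MORPH_OPEN,np.ones((5,5)))
n,l,s,_=cv2.connectedComponentsWithStats(m);k=1+np.argmax(s[1:,4]);print(s[k])
q=(P[l==k][:,:2]*1000).astype(np.float32);print(cv2.minAreaRect(q), q.min(0),q.max(0))
def px(x): return P[x[1],x[0]]
for c in ((273,88),(488,67),(300,300)): print(c,px(c))
```

```text
{}
[  272    67   215   233 16750]
((556.5111083984375, 358.959716796875), (248.9010772705078, 219.18984985351562), 3.4699790477752686) [426.386  242.6931] [686.32886 475.51938]
(273, 88) [0.43958792 0.24399647 0.004     ]
(488, 67) [0.42658424 0.46158447 0.004     ]
(300, 300) [0.68725883 0.25949322 0.004     ]
```

Request:
jog_arm:
  slide:
    - [-0.1,0.3,0]
    - [-0.2,0.9,0]
    - [-0.3,1.6,0]
    - [-0.5,2.3,0]
    - [-0.7,3,0]
    - [-0.9,3.7,0]
    - [-1.1,4.4,0]
    - [-1.27,5,-0.5]
    - [-1.27,5.4,-1]
    - [-1.27,5.55,-1.7]
    - [-1.27,5.55,-2.4]
    - [-1.27,5.55,-3]
  dr:
    - [0,0,0]
    - [0,0,1]
    - [0,0,2]
    - [0,0,3]
    - [0,0,4]
    - [0,0,5]
    - [0,0,6]
    - [0,0,7]
    - [0,0,7.4]
    - [0,0,7.4]
    - [0,0,7.4]
    - [0,0,7.4]
  gripper: [-1,-1,-1,-1,-1,-1,-1,-1,-1,-1,-1,-1]

```text
time_s: 27.05
tcp_pos: [0.5404, 0.3585, 0.224]
orientation: [-2.154, -2.287, 0.001]
ft_force: [0.8, 0.5, -2.0]
opening: 0.178
```

Run:
```python
from h import *
s=ang(); im,d,P=cam('wrist'); ca=box((.42,.24),(.7,.48),P)
o=s['tcp_pos'][2]-.1115
print(rect(P,ca,.11+o,.14+o),rect(P,ca,.06+o,.087+o))
q=P[ca&(P[...,2]>.055+o)&(P[...,2]<.09+o)]; c=np.linalg.lstsq(np.c_[q[:,:2]-q[:,:2].mean(0),np.ones(len(q))],q[:,2],rcond=None)[0]; print('roof slope deg x,y',np.degrees(c[:2]),'z',c[2]-o)
```

```text
tcp [0.5404 0.3585 0.224 ] xdir 93.43 z [-0. -0. -1.] j [-0.08  0.6  -0.81  1.55  0.46  1.19  0.66] F [ 0.84  0.54 -1.99] T [ 0.04 -0.04  0.04] op 0.178 t 27.05
(array([529.2, 359.1]), array([40.8, 86.3]), 76.8, 12793) (array([522.9, 357.4]), array([111. , 131.3]), 3.4, 43663)
roof slope deg x,y [-0.79585004  0.1047791 ] z 0.07716914095285472
```

Request:
jog_arm:
  slide:
    - [0.02,0,-0.4]
    - [0.02,0,-0.8]
    - [0.02,0,-1.2]
    - [0.02,0,-1.5]
    - [0.02,0,-1.7]
    - [0.02,0,-1.8]
    - [0.02,0,-1.84]
    - [0.02,0,-1.86]
    - [0.02,0,-1.86]
    - [0.02,0,-1.86]
  dr:
    - [0,0,0]
    - [0,0,0]
    - [0,0,0]
    - [0,0,0]
    - [0,0,0]
    - [0,0,0]
    - [0,0,0]
    - [0,0,0]
    - [0,0,0]
    - [0,0,0]
  gripper: [-1,-1,-1,-1,-1,-1,-1,-1,-1,-1]

```text
time_s: 28.35
tcp_pos: [0.5428, 0.3578, 0.1141]
orientation: [2.155, 2.285, 0.0]
ft_force: [-0.9, -0.6, -2.9]
opening: 0.175
```

```bash
python3 -c "from h import *;ang()"
```

```text
tcp [0.5428 0.3578 0.1141] xdir 93.37 z [ 0.001 -0.    -1.   ] j [-0.12  0.72 -0.74  1.63  0.55  1.01  0.59] F [-0.94 -0.59 -2.92] T [ 0.04 -0.   -0.03] op 0.175 t 28.35
```

Request:
jog_arm:
  slide:
    - [-0.01,0,-0.03]
    - [-0.01,0,-0.05]
    - [-0.01,0,-0.05]
    - [-0.01,0,-0.05]
  dr:
    - [0,0,0]
    - [0,0,0]
    - [0,0,0]
    - [0,0,0]
  gripper: [-1,-1,-1,-1]

```text
time_s: 28.85
tcp_pos: [0.5419, 0.3581, 0.1118]
orientation: [2.154, 2.286, 0.001]
ft_force: [-7.3, -2.9, 12.4]
opening: 0.179
```

```bash
python3 -c "from h import *;ang()"
```

```text
tcp [0.5419 0.3581 0.1118] xdir 93.4 z [ 0.001 -0.    -1.   ] j [-0.12  0.72 -0.74  1.63  0.56  1.01  0.59] F [-7.26 -2.94 12.44] T [-0.82  0.9  -0.12] op 0.179 t 28.85
```

Request:
jog_arm:
  slide:
    - [0,0,0.01]
    - [0,0,0.02]
    - [0,0,0.02]
    - [0,0,0.02]
    - [0,0,0.02]
    - [0,0,0.4]
    - [0,0,1]
    - [0,0,1.8]
    - [0,0,2.6]
    - [0,0,3.4]
    - [0,0,3.6]
    - [0,0,3.6]
  dr:
    - [0,0,0]
    - [0,0,0]
    - [0,0,0]
    - [0,0,0]
    - [0,0,0]
    - [0,0,0]
    - [0,0,0]
    - [0,0,0]
    - [0,0,0]
    - [0,0,0]
    - [0,0,0]
    - [0,0,0]
  gripper: [0.2,0.6,1,1,1,1,1,1,1,1,1,1]

```text
time_s: 30.35
tcp_pos: [0.5421, 0.3579, 0.3282]
orientation: [2.154, 2.285, 0.002]
ft_force: [-0.3, -0.3, -0.1]
opening: 0.998
```

Run:
```python
from h import *
ang(); im,d,P=cam('wrist'); ca=box((.42,.24),(.7,.48),P)
print('caddy',rect(P,ca,.11,.14),rect(P,ca,.066,.085))
a,d,P=cam('scene'); save(cv2.resize(a[140:250,250:390],None,fx=5,fy=5,interpolation=cv2.INTER_CUBIC),'s8')
so=box((.3,-.12),(.76,.18),P)
```

```text
tcp [0.5421 0.3579 0.3282] xdir 93.38 z [ 0.002  0.    -1.   ] j [-0.06  0.52 -0.85  1.42  0.4   1.37  0.71] F [-0.3  -0.32 -0.13] T [ 0.06  0.02 -0.  ] op 0.998 t 30.35
caddy (array([541.3, 358.4]), array([109.5,  15.8]), 3.5, 1870) (array([556.5, 359.1]), array([174.8, 130.2]), 3.1, 16186)
```

Request:
jog_arm:
  slide:
    - [0,-0.5,0.4]
    - [0,-1.2,0.5]
    - [-0.2,-2,0.5]
    - [-0.4,-2.8,0.5]
    - [-0.6,-3.6,0.5]
    - [-0.8,-4.4,0.5]
    - [-1,-5,0.5]
    - [-1.2,-5.3,0.5]
    - [-1.2,-5.3,0.5]
    - [-1.2,-5.3,0.5]
    - [-1.2,-5.3,0.5]
    - [-1.2,-5.3,0.5]
  dr:
    - [0,0,0]
    - [0,0,-1]
    - [0,0,-2]
    - [0,0,-3]
    - [0,0,-4]
    - [0,0,-5]
    - [0,0,-6]
    - [0,0,-7.1]
    - [0,0,-7.1]
    - [0,0,-7.1]
    - [0,0,-7.1]
    - [0,0,-7.1]
  gripper: [0.7,0.7,0.7,0.7,0.7,0.7,0.7,0.7,0.7,0.7,0.7,0.7]

```text
time_s: 31.95
tcp_pos: [0.4702, 0.0403, 0.3567]
orientation: [-2.291, -2.149, 0.0]
ft_force: [0.9, -0.8, 0.0]
opening: 0.848
```

```bash
cat >> h.py <<'E'
def sph(P,m,r):
    q=P[m]; q=q[~np.isnan(q[:,0])]
    from scipy.optimize import least_squares
    c0=np.median(q,0)-[0,0,r*.6]
    f=least_squares(lambda c:np.linalg.norm(q-c,axis=1)-r,c0,loss='soft_l1',f_scale=.002); return np.round(f.x,4),len(q),round(float(np.median(abs(f.fun))),4)
def balls(c,P):
    for l,r in(('L1_center',.028),('S1_center',.016)):
        for m in bot.masks_of(l,c):
            if m['score']>.25 and m['pixels'].sum()>15: print(l,round(m['score'],2),np.round(m['box']),*sph(P,m['pixels'],r))
E
python3 - <<'E'
from h import *
ang(); im,d,P=cam('wrist'); save(im,'w9'); balls('wrist',P)
E
```

```text
tcp [0.4702 0.0403 0.3567] xdir 86.34 z [-0.  0. -1.] j [ 0.63  0.09 -0.82  1.8   0.07  1.28  1.3 ] F [ 0.87 -0.8   0.04] T [-0.01 -0.02 -0.01] op 0.848 t 31.95
L1_center 0.72 [327. 174. 378. 229.] [0.5124 0.0734 0.1197] 2015 0.0003
S1_center 0.89 [313. 218. 340. 246.] [0.542  0.042  0.1281] 658 0.0003
S1_center 0.6 [  3. 121. 142. 276.] [ 0.5135 -0.3277  0.0128] 16079 0.0643
```

View pics/w9.png

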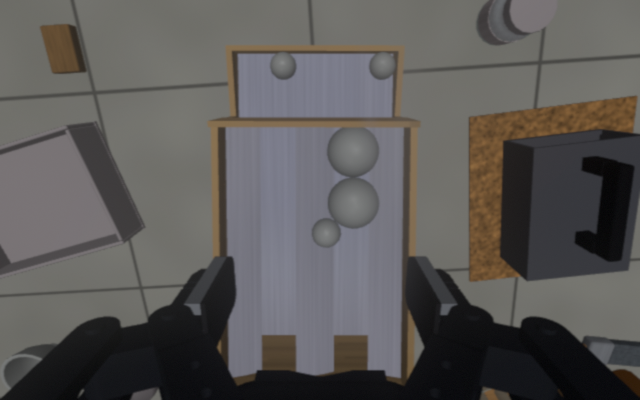

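Run:
```python
from h import *
a,d,P=cam('scene'); print(np.round(P[188:200:2,290:302:2],3)[...,[0,1,2]].reshape(-1,3)[::4]); print('scene');balls('scene',P)
b,d,Q=cam('top'); print('top'); balls('top',Q)
save(np.concatenate([cv2.resize(a[140:250,250:390],(560,440),interpolation=cv2.INTER_CUBIC)],1),'s10')
```

```text
[[ 0.422 -0.028  0.09 ]
 [ 0.427 -0.004  0.088]
 [ 0.423 -0.016  0.081]
 [ 0.433 -0.033  0.083]
 [ 0.369  0.015  0.034]
 [ 0.374 -0.     0.033]
 [ 0.563 -0.075  0.157]
 [ 0.352  0.021  0.007]
 [ 0.493 -0.041  0.1  ]]
scene
S1_center 0.57 [323. 191. 330. 201.] [0.5416 0.0425 0.1273] 95 0.0008
top
L1_center 0.27 [182. 169. 238. 240.] [0.5513 0.351  0.079 ] 3402 0.039
```

View pics/s10.png

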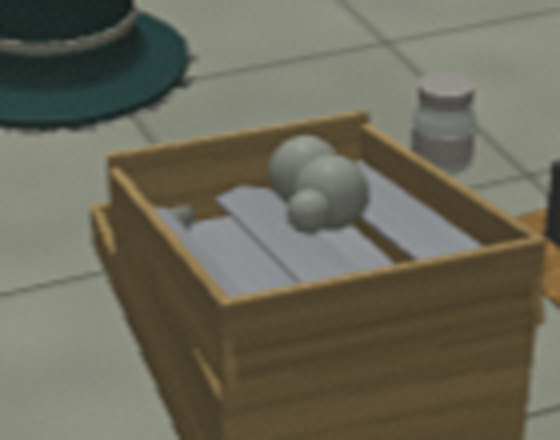

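Run:
```python
from h import *
im,d,P=cam('wrist'); v,u=np.mgrid[:400,:640]
for c in((353,152),(353,203)): print(sph(P,(u-c[0])**2+(v-c[1])**2<20**2,.028))
```

```text
(array([0.458 , 0.0763, 0.1068]), 1238, 0.0005)
(array([0.5123, 0.0735, 0.1197]), 1242, 0.0004)
```

Request:
jog_arm:
  slide:
    - [-0.2,0.6,0]
    - [-0.2,0.6,-0.5]
    - [-0.2,0.6,-1.2]
    - [-0.2,0.6,-2]
    - [-0.2,0.6,-2.8]
    - [-0.2,0.6,-3.3]
    - [-0.2,0.6,-3.7]
    - [-0.2,0.6,-4]
    - [-0.2,0.6,-4.1]
    - [-0.2,0.6,-4.1]
    - [-0.2,0.6,-4.1]
  dr:
    - [0,0,0]
    - [0,0,0]
    - [0,0,0]
    - [0,0,0]
    - [0,0,0]
    - [0,0,0]
    - [0,0,0]
    - [0,0,0]
    - [0,0,0]
    - [0,0,0]
    - [0,0,0]
  gripper: [0.7,0.7,0.7,0.7,0.7,0.7,0.7,0.7,0.7,0.7,0.7]

```text
time_s: 33.83
tcp_pos: [0.4586, 0.0758, 0.1116]
orientation: [2.292, 2.147, 0.001]
ft_force: [0.6, -1.2, 0.3]
opening: 0.851
```

```bash
python3 -c "from h import *;ang()"
```

```text
tcp [0.4586 0.0758 0.1116] xdir 86.27 z [ 0.001 -0.    -1.   ] j [ 0.41  0.42 -0.75  2.09  0.41  0.78  0.91] F [ 0.57 -1.21  0.33] T [-0.01 -0.01 -0.03] op 0.851 t 33.83
```

Request:
jog_arm:
  slide:
    - [0,0.01,-0.12]
    - [0,0.01,-0.12]
    - [0,0.01,-0.12]
    - [0,0.01,-0.12]
    - [0,0.01,-0.12]
    - [0,0.01,-0.12]
    - [0,0.01,-0.12]
  dr:
    - [0,0,0]
    - [0,0,0]
    - [0,0,0]
    - [0,0,0]
    - [0,0,0]
    - [0,0,0]
    - [0,0,0]
  gripper: [0.7,0.7,0.3,-0.2,-1,-1,-1]

```text
time_s: 34.7
tcp_pos: [0.4582, 0.0764, 0.1037]
orientation: [2.292, 2.148, 0.0]
ft_force: [0.2, 2.1, 0.9]
opening: 0.626
```

```bash
python3 -c "from h import *;ang()"
```

```text
tcp [0.4582 0.0764 0.1037] xdir 86.28 z [ 0. -0. -1.] j [ 0.4   0.43 -0.74  2.1   0.42  0.76  0.9 ] F [0.16 2.11 0.94] T [ 0.33  0.07 -0.01] op 0.626 t 34.7
```

Request:
jog_arm:
  slide:
    - [0,0,0.1]
    - [0,0,0.25]
    - [0,0,0.5]
    - [0,0,0.9]
    - [0,0,1.3]
    - [0,0,1.8]
    - [0,0,2.3]
    - [0,0,2.8]
    - [0,0,3.3]
    - [0,0,3.6]
    - [0,0,3.6]
  dr:
    - [0,0,0]
    - [0,0,0]
    - [0,0,0]
    - [0,0,0]
    - [0,0,0]
    - [0,0,0]
    - [0,0,0]
    - [0,0,0]
    - [0,0,0]
    - [0,0,0]
    - [0,0,0]
  gripper: [-1,-1,-1,-1,-1,-1,-1,-1,-1,-1,-1]

```text
time_s: 36.08
tcp_pos: [0.4582, 0.0766, 0.3211]
orientation: [2.291, 2.147, 0.002]
ft_force: [-0.9, -0.2, -2.1]
opening: 0.62
```

Run:
```python
from h import *
ang(); im,d,P=cam('wrist'); save(im,'w11')
im,d,P=cam('top'); to=box((.33,-.55),(.7,-.15),P); print('tote',rect(P,to,.05,.07))
im,d,P=cam('scene'); to=box((.33,-.55),(.7,-.15),P); print('tote',rect(P,to,.05,.07))
```

```text
tcp [0.4582 0.0766 0.3211] xdir 86.29 z [ 0.002 -0.001 -1.   ] j [ 0.6   0.11 -0.88  1.87  0.09  1.2   1.19] F [-0.86 -0.16 -2.08] T [-0.   -0.    0.02] op 0.62 t 36.08
tote (array([ 512.9, -349.2]), array([160.1, 221.4]), 12.6, 608)
tote (array([ 515.3, -349.1]), array([164.6, 220.9]), 12.0, 784)
```

View pics/w11.png

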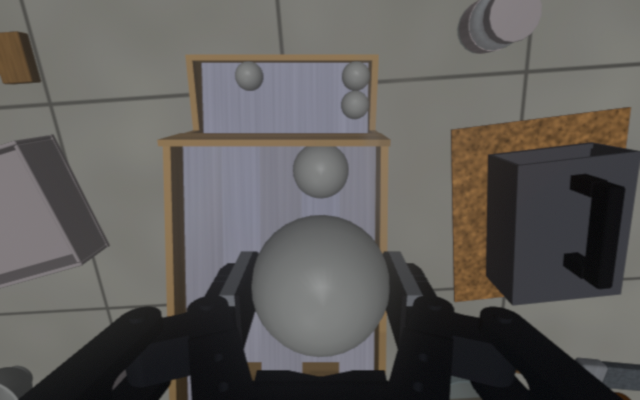

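Request:
jog_arm:
  slide:
    - [0,-0.3,0]
    - [0.1,-1,0]
    - [0.2,-1.8,0]
    - [0.3,-2.6,0]
    - [0.4,-3.4,0]
    - [0.5,-4.2,0]
    - [0.6,-5,0]
    - [0.7,-5.7,0]
    - [0.85,-6.3,0]
    - [0.92,-6.68,-0.5]
    - [0.92,-6.68,-1]
    - [0.92,-6.68,-1.5]
  dr:
    - [0,0,0]
    - [0,0,0]
    - [0,0,0]
    - [0,0,0]
    - [0,0,0]
    - [0,0,0]
    - [0,0,0]
    - [0,0,0]
    - [0,0,0]
    - [0,0,0]
    - [0,0,0]
    - [0,0,0]
  gripper: [-1,-1,-1,-1,-1,-1,-1,-1,-1,-1,-1,-1]

```text
time_s: 37.72
tcp_pos: [0.5129, -0.3242, 0.2275]
orientation: [-2.291, -2.147, 0.0]
ft_force: [-0.2, -0.3, -0.3]
opening: 0.625
```

```bash
python3 -c "from h import *;ang()"
```

```text
tcp [ 0.5129 -0.3242  0.2275] xdir 86.27 z [-0.001  0.001 -1.   ] j [ 0.95  0.46 -0.58  1.66  0.27  1.11  1.8 ] F [-0.23 -0.26 -0.31] T [-0.   -0.08 -0.01] op 0.625 t 37.73
```

Request:
jog_arm:
  slide:
    - [0,0,-0.6]
    - [0,0,-1.3]
    - [0,0,-2]
    - [0,0,-2.6]
    - [0,0,-3]
    - [0,0,-3.12]
    - [0,0,-3.16]
    - [0,0,-3.16]
    - [0,0,-3.16]
    - [0,0,-3.16]
    - [0,0,-3.16]
    - [0,0,-3.16]
  dr:
    - [0,0,0]
    - [0,0,0]
    - [0,0,0]
    - [0,0,0]
    - [0,0,0]
    - [0,0,0]
    - [0,0,0]
    - [0,0,0]
    - [0,0,0]
    - [0,0,0]
    - [0,0,0]
    - [0,0,0]
  gripper: [-1,-1,-1,-1,-1,-1,-1,-1,0.3,0.5,0.7,0.7]

```text
time_s: 39.22
tcp_pos: [0.5134, -0.3245, 0.0402]
orientation: [2.292, 2.148, -0.0]
ft_force: [-0.0, 0.8, 0.1]
opening: 0.851
```

Request:
jog_arm:
  slide:
    - [0,0,0.4]
    - [0,0,1.2]
    - [0,0,2]
    - [0,0,2.9]
    - [0,0,3.8]
    - [0,0,4.7]
    - [-0.2,0.8,5]
    - [-0.5,1.8,5.2]
    - [-0.8,2.8,5.2]
    - [-0.9,3.8,5.2]
    - [-0.9,4.8,5.2]
    - [-0.9,5.6,5.2]
  dr:
    - [0,0,0]
    - [0,0,0]
    - [0,0,0]
    - [0,0,0]
    - [0,0,0]
    - [0,0,0]
    - [0,0,0]
    - [0,0,0]
    - [0,0,0]
    - [0,0,0]
    - [0,0,0]
    - [0,0,0]
  gripper: [0.7,0.7,0.7,0.7,0.7,0.7,0.7,0.7,0.7,0.7,0.7,0.7]

```text
time_s: 40.72
tcp_pos: [0.4588, 0.0139, 0.3524]
orientation: [2.29, 2.148, -0.0]
ft_force: [1.3, 0.2, 0.6]
opening: 0.848
```

Run:
```python
from h import *
s=ang(); im,d,P=cam('wrist'); balls('wrist',P); save(im,'w12')
im,d,P=cam('top');balls('top',P); to=box((.33,-.55),(.7,-.15),P); print('tote',rect(P,to,.05,.07)); save(cv2.resize(im[100:320,150:520],None,fx=2,fy=2),'t12')
ca=box((.42,.24),(.7,.48),P);print('caddy',rect(P,ca,.11,.14),rect(P,ca,.066,.085))
```

```text
tcp [0.4588 0.0139 0.3524] xdir 86.34 z [ 0.001 -0.001 -1.   ] j [ 0.73  0.06 -0.85  1.84  0.05  1.27  1.37] F [1.3  0.22 0.62] T [-0.02 -0.03  0.04] op 0.848 t 40.73
L1_center 0.82 [351. 134. 407. 185.] [0.4581 0.0769 0.106 ] 2092 0.0004
S1_center 0.59 [391.  87. 418. 115.] [0.4    0.1199 0.034 ] 564 0.0004
S1_center 0.57 [ 49. 190.  99. 230.] [ 0.5099 -0.3162  0.0435] 1697 0.0043
S1_center 0.47 [233.  55. 448. 386.] [0.5282 0.0232 0.0903] 56019 0.1038
tote (array([ 513.1, -349.4]), array([160.4, 221.7]), 12.5, 605)
caddy (array([540.7, 356.2]), array([109.7,  16.5]), 2.1, 330) (array([555.9, 358.6]), array([175.8, 131.6]), 3.4, 2580)
```

View pics/t12.png

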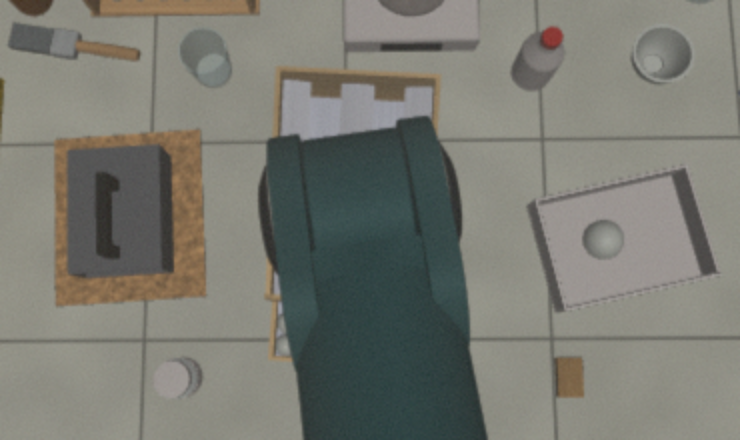

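Request:
jog_arm:
  slide:
    - [0,0.6,0]
    - [0,1.05,-0.4]
    - [0,1.05,-1.2]
    - [0,1.05,-2]
    - [0,1.05,-2.8]
    - [0,1.05,-3.3]
    - [0,1.05,-3.7]
    - [0,1.05,-3.95]
    - [0,1.05,-4.1]
    - [0,1.05,-4.14]
    - [0,1.05,-4.14]
    - [0,1.05,-4.14]
  dr:
    - [0,0,0]
    - [0,0,0]
    - [0,0,0]
    - [0,0,0]
    - [0,0,0]
    - [0,0,0]
    - [0,0,0]
    - [0,0,0]
    - [0,0,0]
    - [0,0,0]
    - [0,0,0]
    - [0,0,0]
  gripper: [0.7,0.7,0.7,0.7,0.7,0.7,0.7,0.7,0.7,0.7,0.7,0.7]

```text
time_s: 42.52
tcp_pos: [0.4597, 0.0745, 0.1042]
orientation: [2.292, 2.147, 0.001]
ft_force: [0.2, 0.5, -0.0]
opening: 0.85
```

Request:
jog_arm:
  slide:
    - [0,0,0]
    - [0,0,0]
    - [0,0,0]
    - [0,0,0]
    - [0,0,0]
    - [0,0,0]
  dr:
    - [0,0,0]
    - [0,0,0]
    - [0,0,0]
    - [0,0,0]
    - [0,0,0]
    - [0,0,0]
  gripper: [0.5,0.2,-0.2,-1,-1,-1]

```text
time_s: 43.28
tcp_pos: [0.4598, 0.0762, 0.1043]
orientation: [-2.291, -2.15, -0.004]
ft_force: [-0.1, 9.8, 5.3]
opening: 0.629
```

```bash
python3 -c "from h import *;ang()"
```

```text
tcp [0.4598 0.0762 0.1043] xdir 86.35 z [ 0.002  0.002 -1.   ] j [ 0.43  0.44 -0.78  2.09  0.45  0.77  0.88] F [-0.12  9.83  5.32] T [ 2.22  0.2  -0.03] op 0.629 t 43.27
```

Request:
jog_arm:
  slide:
    - [0,0,0.1]
    - [0,0,0.25]
    - [0,0,0.5]
    - [0,0,0.9]
    - [0,0,1.4]
    - [0,0,2]
    - [0,0,2.6]
    - [0,0,3.2]
    - [0,0,3.6]
    - [0,-0.3,3.6]
    - [0.1,-1,3.6]
    - [0.2,-1.8,3.6]
  dr:
    - [0,0,0]
    - [0,0,0]
    - [0,0,0]
    - [0,0,0]
    - [0,0,0]
    - [0,0,0]
    - [0,0,0]
    - [0,0,0]
    - [0,0,0]
    - [0,0,0]
    - [0,0,0]
    - [0,0,0]
  gripper: [-1,-1,-1,-1,-1,-1,-1,-1,-1,-1,-1,-1]

```text
time_s: 44.78
tcp_pos: [0.4709, -0.034, 0.3206]
orientation: [2.29, 2.149, -0.0]
ft_force: [0.8, -0.1, -0.5]
opening: 0.631
```

Run:
```python
from h import *
ang(); im,d,P=cam('top'); to=box((.33,-.55),(.7,-.15),P); print('tote',rect(P,to,.05,.07)); v,u=np.mgrid[:400,:640]; m=to&(P[...,2]>.03)&box((.45,-.42),(.58,-.28),P); print(sph(P,m,.028))
```

```text
tcp [ 0.4709 -0.034   0.3206] xdir 86.37 z [ 0.    -0.001 -1.   ] j [ 0.8   0.12 -0.85  1.86  0.1   1.2   1.42] F [ 0.79 -0.1  -0.54] T [ 0.03 -0.06  0.05] op 0.631 t 44.77
tote (array([ 513. , -349.4]), array([160.1, 221.7]), 12.4, 612)
(array([ 0.513 , -0.3243,  0.0316]), 335, 0.0011)
```

Request:
jog_arm:
  slide:
    - [0.1,-0.7,0]
    - [0.2,-1.5,0]
    - [0.3,-2.3,0]
    - [0.4,-3.1,0]
    - [0.5,-3.9,0]
    - [0.6,-4.7,0]
    - [0.75,-5.4,0]
    - [0.83,-5.9,0]
    - [0.83,-6.05,-0.4]
    - [0.83,-6.05,-1]
    - [0.83,-6.05,-1.8]
    - [0.83,-6.05,-2.5]
  dr:
    - [0,0,0]
    - [0,0,0]
    - [0,0,0]
    - [0,0,0]
    - [0,0,0]
    - [0,0,0]
    - [0,0,0]
    - [0,0,0]
    - [0,0,0]
    - [0,0,0]
    - [0,0,0]
    - [0,0,0]
  gripper: [-1,-1,-1,-1,-1,-1,-1,-1,-1,-1,-1,-1]

```text
time_s: 46.32
tcp_pos: [0.5206, -0.3962, 0.169]
orientation: [-2.292, -2.148, -0.001]
ft_force: [0.6, -1.6, -0.8]
opening: 0.626
```

```bash
python3 -c "from h import *;ang()"
```

```text
tcp [ 0.5206 -0.3962  0.169 ] xdir 86.26 z [ 0.     0.001 -1.   ] j [ 1.01  0.61 -0.58  1.58  0.37  1.06  1.83] F [ 0.57 -1.63 -0.77] T [ 0.01  0.03 -0.03] op 0.626 t 46.33
```

Request:
jog_arm:
  slide:
    - [0,0,-0.7]
    - [0,0,-1.4]
    - [0,0,-1.9]
    - [0,0,-2.1]
    - [0,0,-2.15]
    - [0,0,-2.15]
    - [0,0,-2.15]
    - [0,0,-2.15]
    - [0,0,-2.15]
    - [0,0,-2.15]
    - [0,0,-2.15]
  dr:
    - [0,0,0]
    - [0,0,0]
    - [0,0,0]
    - [0,0,0]
    - [0,0,0]
    - [0,0,0]
    - [0,0,0]
    - [0,0,0]
    - [0,0,0]
    - [0,0,0]
    - [0,0,0]
  gripper: [-1,-1,-1,-1,-1,-1,-1,0.3,0.5,0.5,0.5]

```text
time_s: 47.7
tcp_pos: [0.5212, -0.3965, 0.0407]
orientation: [2.292, 2.148, -0.0]
ft_force: [-0.3, -0.9, 0.3]
opening: 0.748
```

Request:
jog_arm:
  slide:
    - [0,0,0.4]
    - [0,0,1.2]
    - [0,0,2]
    - [0,0,2.9]
    - [0,0,3.8]
    - [0,0,4.7]
    - [-0.5,0,5]
    - [-1,0,5]
    - [-1.5,0,5]
    - [-2,0,5]
    - [-2,0,5]
    - [-2,0,5]
  dr:
    - [0,0,0]
    - [0,0,0]
    - [0,0,0]
    - [0,0,0]
    - [0,0,0]
    - [0,0,0]
    - [0,0,0]
    - [0,0,0]
    - [0,0,0]
    - [0,0,0]
    - [0,0,0]
    - [0,0,0]
  gripper: [0.5,0.5,0.5,0.5,0.5,0.5,0.5,0.5,0.5,0.5,0.5,0.5]

```text
time_s: 49.2
tcp_pos: [0.4016, -0.3961, 0.3419]
orientation: [2.291, 2.148, -0.0]
ft_force: [-0.3, 0.5, -0.1]
opening: 0.749
```

Run:
```python
from h import *
ang(); im,d,P=cam('top'); to=box((.33,-.55),(.7,-.15),P); print('tote',rect(P,to,.05,.07)); print('balls');balls('top',P)
ca=box((.42,.24),(.7,.48),P);print('caddy',rect(P,ca,.11,.14),rect(P,ca,.066,.085))
for l in('beaker','jar','matchbox'):
    for m in bot.masks_of(l,'top')[:1]: q=P[m['pixels']]; print(l,np.round(np.nanmedian(q,0),3),np.round(m['box']))
save(cv2.resize(im[100:320,150:520],None,fx=2,fy=2),'t13')
```

```text
tcp [ 0.4016 -0.3961  0.3419] xdir 86.31 z [ 0.001 -0.001 -1.   ] j [ 1.25  0.28 -0.65  1.62  0.18  1.29  2.08] F [-0.26  0.53 -0.09] T [ 0.02 -0.05  0.01] op 0.749 t 49.2
tote (array([ 512.9, -349.5]), array([160. , 222.1]), 12.6, 620)
balls
L1_center 0.58 [467. 209. 490. 227.] [ 0.5182 -0.3965  0.0317] 323 0.0009
S1_center 0.66 [290. 258. 300. 270.] [0.3989 0.1195 0.0338] 111 0.0009
caddy (array([553. , 391.9]), array([108.3,  18.3]), 4.2, 345) (array([569.3, 392. ]), array([175.6, 130.8]), 3.4, 2512)
beaker [0.791 0.243 0.051] [237. 116. 267. 144.]
jar [0.325 0.263 0.078] [225. 277. 248. 300.]
```

View pics/t13.png

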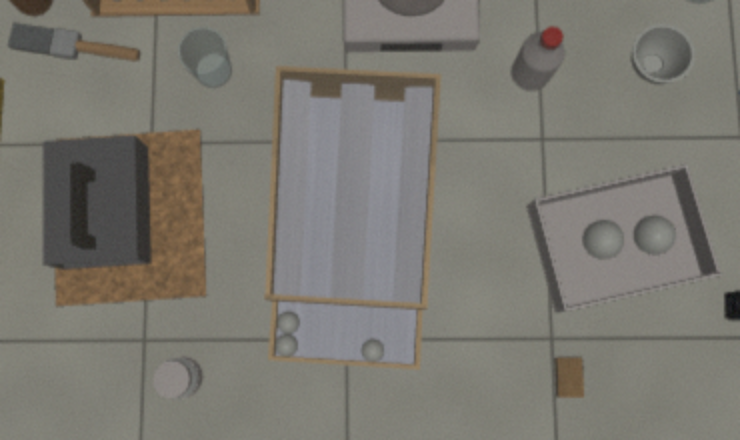

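Request:
jog_arm:
  slide:
    - [0.2,0.9,0]
    - [0.4,1.8,0]
    - [0.6,2.7,0]
    - [0.8,3.6,0]
    - [1,4.5,0]
    - [1.2,5.4,0]
    - [1.4,6.3,0]
    - [1.6,7.2,0]
    - [1.8,8.1,0]
    - [2,9,0]
    - [2.2,9.9,0]
    - [2.4,10.8,0]
  dr:
    - [0,0,0]
    - [0,0,1]
    - [0,0,2]
    - [0,0,3]
    - [0,0,4]
    - [0,0,5]
    - [0,0,6]
    - [0,0,7.1]
    - [0,0,7.1]
    - [0,0,7.1]
    - [0,0,7.1]
    - [0,0,7.1]
  gripper: [1,1,1,1,1,1,1,1,1,1,1,1]

```text
time_s: 51.0
tcp_pos: [0.5455, 0.2534, 0.3404]
orientation: [2.155, 2.285, -0.0]
ft_force: [0.6, -1.0, 0.3]
opening: 0.999
```

Run:
```python
from h import *
ang(); im,d,P=cam('wrist'); ca=box((.42,.24),(.72,.52),P); print(rect(P,ca,.11,.14),rect(P,ca,.066,.085))
```

```text
tcp [0.5455 0.2534 0.3404] xdir 93.35 z [-0. -0. -1.] j [ 0.21  0.45 -0.97  1.53  0.38  1.36  0.84] F [ 0.65 -1.04  0.35] T [-0.03 -0.07 -0.03] op 0.999 t 51.0
(array([554.7, 392. ]), array([109.6,  16.8]), 3.8, 2366) (array([570.3, 393.5]), array([175.3, 130.7]), 3.3, 14079)
```

Request:
jog_arm:
  slide:
    - [0.16,1,0]
    - [0.16,2,0]
    - [0.16,2.32,-0.4]
    - [0.16,2.32,-1.2]
    - [0.16,2.32,-2]
    - [0.16,2.32,-2.8]
    - [0.16,2.32,-3.4]
    - [0.16,2.32,-3.7]
    - [0.16,2.32,-3.81]
    - [0.16,2.32,-3.81]
    - [0.16,2.32,-3.81]
    - [0.16,2.32,-3.81]
  dr:
    - [0,0,0]
    - [0,0,0]
    - [0,0,0]
    - [0,0,0]
    - [0,0,0]
    - [0,0,0]
    - [0,0,0]
    - [0,0,0]
    - [0,0,0]
    - [0,0,0]
    - [0,0,0]
    - [0,0,0]
  gripper: [1,1,1,1,1,1,1,1,1,1,1,1]

```text
time_s: 52.55
tcp_pos: [0.555, 0.3909, 0.1129]
orientation: [2.155, 2.285, 0.002]
ft_force: [-0.3, 0.6, -0.7]
opening: 0.997
```

```bash
python3 -c "from h import *;ang()"
```

```text
tcp [0.555  0.3909 0.1129] xdir 93.37 z [ 0.001  0.    -1.   ] j [-0.13  0.8  -0.81  1.55  0.63  1.08  0.53] F [-0.27  0.58 -0.67] T [ 0.    0.06 -0.01] op 0.997 t 52.55
```

Grip, lift a little, shift to the mat's middle, then lower.

Request:
jog_arm:
  slide:
    - [0,0.02,-0.02]
    - [0,0.02,-0.02]
    - [0,0.02,-0.02]
    - [0,0.02,-0.02]
    - [0,0.02,-0.02]
    - [0,0.02,-0.02]
    - [0,0.02,0.15]
    - [0,0.02,0.4]
    - [0,0.02,0.6]
    - [0,0.02,0.6]
    - [0,0.02,0.6]
  dr:
    - [0,0,0]
    - [0,0,0]
    - [0,0,0]
    - [0,0,0]
    - [0,0,0]
    - [0,0,0]
    - [0,0,0]
    - [0,0,0]
    - [0,0,0]
    - [0,0,0]
    - [0,0,0]
  gripper: [0.3,-0.5,-1,-1,-1,-1,-1,-1,-1,-1,-1]

```text
time_s: 53.92
tcp_pos: [0.5547, 0.3917, 0.1478]
orientation: [2.155, 2.285, -0.001]
ft_force: [-1.0, -0.6, -3.7]
opening: 0.174
```

Run:
```python
from h import *
ang(); f=[]
for i in range(4): im,d,P=cam('wrist'); f.append(bot.get_state()['ft_force'][2])
print(np.mean(f))
```

```text
tcp [0.5547 0.3917 0.1478] xdir 93.37 z [ 0.    -0.001 -1.   ] j [-0.12  0.76 -0.84  1.52  0.6   1.13  0.55] F [-0.95 -0.64 -3.69] T [-0.01  0.08 -0.01] op 0.174 t 53.92
-2.908366120331106
```

Request:
jog_arm:
  slide:
    - [-0.1,-0.2,0]
    - [-0.22,-0.45,0]
    - [-0.22,-0.56,0]
    - [-0.22,-0.56,0]
    - [-0.22,-0.56,-0.2]
    - [-0.22,-0.56,-0.4]
    - [-0.22,-0.56,-0.52]
    - [-0.22,-0.56,-0.57]
    - [-0.22,-0.56,-0.59]
    - [-0.22,-0.56,-0.6]
    - [-0.22,-0.56,-0.6]
  dr:
    - [0,0,0]
    - [0,0,0]
    - [0,0,0]
    - [0,0,0]
    - [0,0,0]
    - [0,0,0]
    - [0,0,0]
    - [0,0,0]
    - [0,0,0]
    - [0,0,0]
    - [0,0,0]
  gripper: [-1,-1,-1,-1,-1,-1,-1,-1,-1,-1,-1]

```text
time_s: 55.5
tcp_pos: [0.5416, 0.3584, 0.1123]
orientation: [2.155, 2.285, 0.0]
ft_force: [0.2, -0.1, -3.1]
opening: 0.176
```

```bash
python3 -c "from h import *;ang()"
```

```text
tcp [0.5416 0.3584 0.1123] xdir 93.37 z [ 0.001 -0.    -1.   ] j [-0.07  0.75 -0.83  1.63  0.62  1.04  0.54] F [ 0.19 -0.08 -3.1 ] T [ 0.02  0.06 -0.04] op 0.176 t 55.5
```

Request:
jog_arm:
  slide:
    - [0,0,-0.02]
    - [0,0,-0.03]
    - [0,0,-0.03]
  dr:
    - [0,0,0]
    - [0,0,0]
    - [0,0,0]
  gripper: [-1,-1,-1]

```text
time_s: 55.88
tcp_pos: [0.5416, 0.3585, 0.1108]
orientation: [2.155, 2.286, 0.001]
ft_force: [-1.6, -1.2, 4.9]
opening: 0.181
```

Request:
jog_arm:
  slide:
    - [0,0,0.01]
    - [0,0,0.01]
    - [0,0,0.01]
    - [0,0,0.01]
    - [0,0,0.01]
    - [0,0,0.4]
    - [0,0,1]
    - [0,0,1.8]
    - [0,0,2.6]
    - [0,0,3.4]
    - [0,0,3.6]
    - [0,0,3.6]
  dr:
    - [0,0,0]
    - [0,0,0]
    - [0,0,0]
    - [0,0,0]
    - [0,0,0]
    - [0,0,0]
    - [0,0,0]
    - [0,0,0]
    - [0,0,0]
    - [0,0,0]
    - [0,0,0]
    - [0,0,0]
  gripper: [0.2,0.6,1,1,1,1,1,1,1,1,1,1]

```text
time_s: 57.38
tcp_pos: [0.5414, 0.3585, 0.3276]
orientation: [2.154, 2.285, 0.002]
ft_force: [-0.0, 1.1, -0.6]
opening: 1.0
```

Request:
jog_arm:
  slide:
    - [-0.5,-0.5,0.3]
    - [-1,-1,0.3]
    - [-1.3,-1.8,0.3]
    - [-1.5,-2.6,0.3]
    - [-1.7,-3.4,0.3]
    - [-1.9,-4.2,0.3]
    - [-1.9,-5,0.3]
    - [-1.9,-5.8,0.3]
    - [-1.9,-6.6,0.3]
    - [-1.9,-7.4,0.3]
    - [-1.9,-7.9,0.3]
    - [-1.9,-7.9,0.3]
  dr:
    - [0,0,0]
    - [0,0,0]
    - [0,0,0]
    - [0,0,0]
    - [0,0,0]
    - [0,0,0]
    - [0,0,0]
    - [0,0,0]
    - [0,0,0]
    - [0,0,0]
    - [0,0,0]
    - [0,0,0]
  gripper: [1,1,1,1,1,1,1,1,1,1,1,1]

```text
time_s: 58.88
tcp_pos: [0.4267, -0.1175, 0.3432]
orientation: [-2.158, -2.281, 0.0]
ft_force: [0.1, 0.4, 0.2]
opening: 0.999
```

Run:
```python
from h import *
ang(); 
for c in('top','scene'):
    im,d,P=cam(c); to=box((.33,-.55),(.7,-.15),P); print(c,'tote',rect(P,to,.05,.07)); balls(c,P)
    ca=box((.42,.24),(.7,.48),P);print('caddy',rect(P,ca,.11,.14),rect(P,ca,.066,.085))
    for l in('beaker','washbottle','jar','matchbox'):
        for m in bot.masks_of(l,c)[:1]: q=P[m['pixels']]; print(l,np.round(np.nanmedian(q,0),3),np.round(m['box']))
    if c=='top': save(cv2.resize(im[100:320,150:520],None,fx=2,fy=2),'t14')
```

```text
tcp [ 0.4267 -0.1175  0.3432] xdir 93.18 z [-0.002  0.001 -1.   ] j [ 0.99  0.02 -0.79  1.88  0.01  1.25  1.82] F [0.07 0.4  0.17] T [0.   0.03 0.04] op 0.999 t 58.88
top tote (array([ 523.1, -394.7]), array([161.6, 130.2]), 13.6, 305)
caddy (array([541.1, 358.5]), array([110.7,  17.5]), 3.2, 331) (array([556. , 359.5]), array([176.2, 132.6]), 3.1, 2594)
beaker [0.791 0.243 0.051] [239. 114. 266. 144.]
washbottle [ 0.756 -0.231  0.098] [406. 114. 432. 148.]
jar [0.325 0.263 0.078] [224. 281. 251. 299.]
matchbox [0.547 0.029 0.096] [284. 135. 371. 284.]
scene tote (array([ 515.4, -349. ]), array([164.1, 220.3]), 12.4, 775)
L1_center 0.93 [161. 243. 186. 266.] [ 0.519  -0.3958  0.0315] 362 0.0008
S1_center 0.62 [325. 189. 333. 198.] [0.4002 0.1212 0.0346] 51 0.0009
caddy (array([543. , 356.8]), array([113.7,  20. ]), 4.2, 241) (array([559.1, 360.4]), array([180.1, 135.9]), 2.9, 1193)
beaker [0.789 0.231 0.061] [420. 230. 448. 269.]
washbottle [ 0.791 -0.243  0.082] [241. 259. 268. 320.]
jar [0.344 0.262 0.049] [356. 157. 368. 182.]
matchbox [ 0.325 -0.274  0.014] [201. 203. 217. 213.]
```

View pics/t14.png

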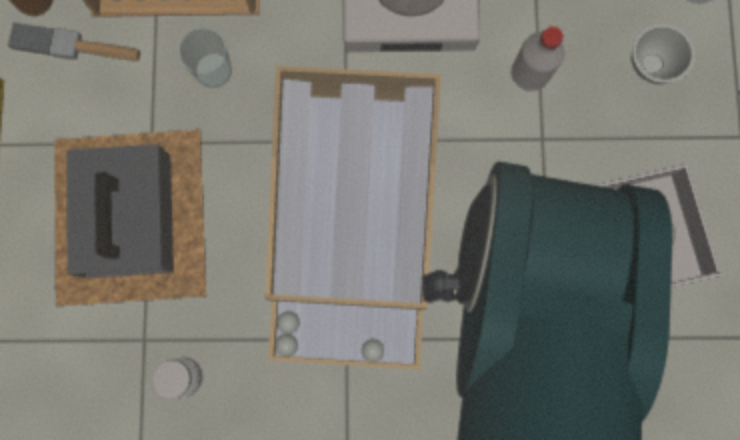

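Everything is in place: the caddy is centred on its mat, three small balls are in the tray and the lanes are empty. The scene camera shows the tote unmoved.

```bash
python3 -c "from h import *;print(bot.finish_job())"
```

```text
the job is handed in; nothing more can be done
None
```

The job is done and handed in at about 59 s of robot time.

- **Tipping:** The first straight tip left 4.0 N on the hook, which meant one ball was still inside. After leaning the caddy about 32° to its +y side for over 2 s and tipping again, it hefted 2.8 to 2.9 N held level, so empty. It weighed 2.9 N again when I lifted it later.
- **Balls:** I found five, two large and three small. Both large balls went into the white tote. One small ball had stuck on the ridge, but it rolled into the front tray by itself once the first large ball was lifted.
- **Caddy:** After I had put it back on the mat, it was knocked about 35 mm aside while the arm was away. I regripped it and set it back. It now measures within 1 mm of the mat's centre, at the mat's angle.
- **Last checks:** The lanes are empty and all three small balls are in the tray. The tote, beaker, jar, wash bottle and matchbox are where they started, and the arm is clear of everything.

Three checks were weaker or disagreed:

- **First weighing:** It read about 8.5 N, between the weights for five and six balls. Only five were ever seen, and I took the rest as sensor noise.
- **Tote:** In the final top picture the arm partly hid it. The scene camera showed it in place and picked out one large ball. Both balls had been seen in it in the top picture taken just after the second was released.
- **Matchbox:** The detector mislabelled it in the final top picture, so its position comes from the scene camera.

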